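# Swap mirrors and beam blocks under a shut beam

### The arm

A 6-joint arm with a two-finger parallel gripper is mounted at the origin on a cart in front of the work surface, level with it; the furniture and walls round the work are solid. World frame = base frame: x ahead of the robot, y to its left, z up, the work surface at z = 0. Lengths are in m, angles in rad, forces in N, time in s.
With the tool pointing down it reaches from about 0.375 to 0.975 m from the base axis. Payload 3.8 kg.
Tool frame: the origin (TCP) lies midway between the tips of the shut fingers; the grasp point (between the pads) lies 19 mm behind it; z points along the fingers, y is the line along which they close (so a half turn about z gives the same grasp; the last joint's range is limited). The gripper opens to 85 mm and grips with 20 to 120 N. Pads are 22 mm wide; open, the fingers measure 114 mm over their backs; the gripper's body (76 mm by 85 mm) begins 54 mm behind the grasp point. The pads swing forward as they close: fully open they stand 13 mm farther back than shut.
Start: joints at [1.284, 0.264, 1.604, -0, 1.274, -0.037], TCP at [0.167, 0.654, 0.231] pointing down, gripper open.
Joint ranges: [-2.63, 2.63], [-0.94, 2.18], [0.31, 2.57], [-1.31, 4.45], [0, 2.66], [-2.55, 2.55]. Speed limits (rad/s): [2.57, 2.57, 3.14, 3.14, 3.14, 3.14].

### API

Orientations are given as a rotation vector (axis times angle).
In Python, from workcell import bot, cams gives the robot as it stands.
- The arm moves only by the tool play_rows, never from a script. Its argument "rows" is a list of rows, each a list of 2 entries, a list of its own where there are three numbers: the shift along the tool's x, y, z scaled (see below), then the turn, a rotation vector about the tool's x, y, z scaled (see below). A call has 1 to 20 rows; each row is the pose to reach, as a shift and turn from the pose commanded when the call began, along the tool's axes at that moment; what a row does not reach only later rows make up. The controller multiplies each number of a shift by 250 mm and each number of a turn by 45 degrees. A row lasts 1/12 s, in which the tool goes at most 41.7 mm and 7.16 degrees, less where a joint would pass 70% of its speed; a pose out of reach is approached as far as the arm can. A call with a number of a shift or a turn outside -1 to 1 is refused whole. A call with a gripper value outside its range is refused whole. "claw" is the opening, from -1 (shut) to 1 (fully open), set as the call begins (left out, the last holds). The fingers move at their own pace and stop on an object; "newtons" is the grip in N (left out, the last holds). Time passes only in rows, so rows that repeat a pose let the fingers close. It gives the time, the measured TCP pose, the force, the opening and the grip force at its end, in the units of the state.
- bot.read_state(): the state, without advancing time (a new reading comes with each control period).
- cams.read_camera(name): name is "scene" or "top"; returns a dict with "image" (400x640x3 uint8, red, green, blue), "K" (3x3 intrinsics, pixels), "T" (4x4, takes a point from camera to world coordinates). Camera axes: x right, y down, z forward; pixel columns grow to the right and rows downward; lengths in m; the calibration is good to about 2 mm. A picture is of the moment at which its call begins. There is no depth.
- bot.finish_job(): hands the job in; it is judged then, once.
The state is a dict: "time": time; "q": joint angles; "joint_vel": joint speeds; "joint_torque": joint torques, N m; "tool_pos": TCP position; "tcp_rot": TCP orientation; "wrist_force": force on the tool from outside, world axes, zero at the start; "torque": the same for the moment, N m; "width": opening from 0.0 (shut) to 1.0 (fully open); "grip_force": force on a finger pad.
Only numpy, scipy, OpenCV 4.12 (cv2) and the standard library are available. Lean on these libraries where they do the work, as an engineer would, in place of code of your own. Each camera call takes 0.05 s, during which the arm holds its last target. There are 200 camera calls.

### The job

Turn the selector on the shutter controller to its one-dot mark, and keep it there whenever you touch a mirror or a beam block. Then let the mirrors and the beam blocks on the two aluminium plates change plates, so that every mirror stands upright in the middle of a ring mark on the plate where the blocks were and every block likewise on the plate where the mirrors were. When all stand, turn the selector to the two-dot mark, and leave the optic box, goggles and spanner where they are.

Things in the scene. Friction and masses are not known exactly. Their poses are not given: they have to be found in the camera images.
- mirror1: Mirror mount, 56x49x111 mm, 0.33 kg: metal foot disc 46 mm across, 9 mm high; post 25 mm thick up to 56 mm; black square head 23 mm thick (own x -13 to +10 mm), 48 mm wide (own y -23 to +25), 63 to 111 mm up, can be pinched from above across its thickness. Origin at the underside, foot centre at own (-5, +1) mm; z up. None when absent.
- mirror2: As mirror1.
- block1: Beam block: black plate standing on a foot, 40x50x65 mm, 0.16 kg: foot 40 (own x) x 50 (own y) x 10 mm; upright plate 6 mm thick, 44 mm wide (own y -22 to +22), 10 to 65 mm up, centred on the foot; can be gripped from above across its width or pinched across the plate. Origin under the foot's centre, z up. Two alike may be present; None when absent.
- block2: As block1.
- plate_a: Thin fixed aluminium plate, 76 (own x) x 170 (own y) x 4 mm, flat on the raised breadboard, with two thin ring marks 63 mm across, 90 mm apart along its own y. Origin under its centre. At the start it carries only mirrors (one or two). Which plate lies left or right varies.
- plate_b: Thin fixed aluminium plate, 76 (own x) x 170 (own y) x 4 mm, flat on the raised breadboard, with two thin ring marks 63 mm across, 90 mm apart along its own y. Origin under its centre. At the start it carries only beam blocks (one or two). Which plate lies left or right varies.
- plate_a_left (a point): Centre of plate_a's ring mark at its own +y end, on its upper face.
- plate_a_right (a point): Centre of plate_a's ring mark at its own -y end, on its upper face.
- plate_b_left (a point): Centre of plate_b's ring mark at its own +y end, on its upper face.
- plate_b_right (a point): Centre of plate_b's ring mark at its own -y end, on its upper face.
- breadboard: Fixed black breadboard on four legs, 165 (x) x 444 (y) mm, its top 170 mm above the worktop; origin on the worktop under its centre. Close behind its far edge, and beyond its left (+y) edge, stand housings 240 mm high above the worktop: keep the fingers and gripper clear of them.
- spare_spot (a point): Bare place on the breadboard's top between the two plates, where one optic can be put down for a while (about 80 mm from every ring mark's centre).
- controller: Shutter controller: fixed grey box, 100 (x) x 110 (y) x 165 mm, selector in the middle of its black top, three groups of white dots round its far side: one dot at the left (0.7 rad left of own +x), two straight ahead (own +x), three at the right. Origin under its centre. It stands left of a housing 240 mm high.
- selector (a joint): Angle of the selector knob about the vertical, positive to the left (counter-clockwise from above): +0.7 rad at the one-dot mark, 0 at two dots, -0.7 at three dots. It clicks into a detent at each mark (about 0.1 N m over the hump between two) and stops at +-0.8. It starts at three dots.
- selector_grip (a point): On the selector's axis, 193 mm above the worktop. The knob is a bar 52 mm long, 13 mm thick and 30 mm high (from 172 to 202 mm above the worktop) on a round skirt 48 mm across; this point's x axis runs along the bar to its pointer end, which has a white line.
- optic_box: Small lidded plastic box, 43x43x26 mm, on the worktop near the controller: a bystander. Origin under its centre.
- goggles: Laser goggles, 31x143x39 mm, on the worktop's front edge: a bystander. Origin under their centre.
- spanner: Steel spanner, 31x114x8 mm, on the worktop's front edge: a bystander. Origin under its centre.

How it is judged:
By the outcome, as a careful person would: the job done as asked, in the order asked, and still so for the second after the job is handed in, with the robot touching nothing.
Of mirror1, mirror2, block1, block2 only 3 to 4 are there at a start; the rules pass over those that are not, and their reading is None.
At some moment in a run one of block1, block2 may be knocked a few centimetres aside while the robot is not near it.
It also fails if it takes over 210 s, if anything falls off the work surface, if the arm or the gripper's body presses on something with over 40 N, if the wrist force passes 120 N, or if a joint passes its speed limit or range.

## Working session

There is one attempt and no reset: what is moved stays moved. The work goes in short steps, Python scripts to look and compute and a tool call to move; the robot and the scene stay as the last step left them, time stands still between calls to the robot, and variables do not carry over. Pictures are saved under pics/ and viewed, at most 14 in all, crops included, and the job is handed in when it is done.

Besides the shell and the picture viewer there is one more tool, called after "Call:" by a JSON object that holds its "fn" and its "kwargs", one argument or row to a line. play_rows: Moves the arm, as the interface text tells. Its arguments: {"type":"object","properties":{"rows":{"type":"array","items":{"type":"array"}},"claw":{"type":"number"},"newtons":{"type":"number"}},"required":["rows"]}

```bash
ls; mkdir -p pics
python3 - <<'E'
from workcell import bot,cams
import cv2
s=bot.read_state();print(s)
for n in("scene","top"):
    d=cams.read_camera(n);print(n,d["K"].tolist(),d["T"].round(4).tolist())
    cv2.imwrite(f"pics/{n}0.png",d["image"][:,:,::-1])
E
```

```text
pics
{'time': 0.0, 'q': array([ 1.28409115e+00,  2.64727875e-01,  1.60537149e+00, -1.84320483e-06,
        1.27370793e+00, -3.68781976e-02]), 'joint_vel': array([-2.55155107e-04,  1.92703011e-04,  2.73878588e-05, -1.73171438e-03,
       -9.31878084e-04,  9.44816049e-04]), 'joint_torque': array([ 8.60085584e-04, -5.15099680e+01, -3.67313576e+01, -2.29100197e-04,
        1.27693152e-02, -2.08193177e-05]), 'tool_pos': array([0.16666553, 0.65334535, 0.22998042]), 'tcp_rot': array([-0.39136225, -3.11676077,  0.00343338]), 'wrist_force': array([-0.18908825, -0.15472859, -0.34188384]), 'torque': array([-0.01596438,  0.0177264 ,  0.00717821]), 'grip_force': 0.0, 'width': 1.0016143851760757}
scene [[458.1822918719533, 0.0, 323.9277385580636], [0.0, 458.1822918719533, 191.83237460398564], [0.0, 0.0, 1.0]] [[-0.5252, -0.3403, 0.78, -0.6097], [-0.8509, 0.2171, -0.4783, 0.6255], [-0.0066, -0.9149, -0.4036, 0.687], [0.0, 0.0, 0.0, 1.0]]
top [[383.8284307414749, 0.0, 318.6396317668086], [0.0, 383.8284307414749, 194.91541348254057], [0.0, 0.0, 1.0]] [[0.0291, -0.9979, 0.058, 0.3813], [-0.9995, -0.0299, -0.0123, -0.0182], [0.014, -0.0576, -0.9982, 1.4429], [0.0, 0.0, 0.0, 1.0]]
```

View pics/scene0.png

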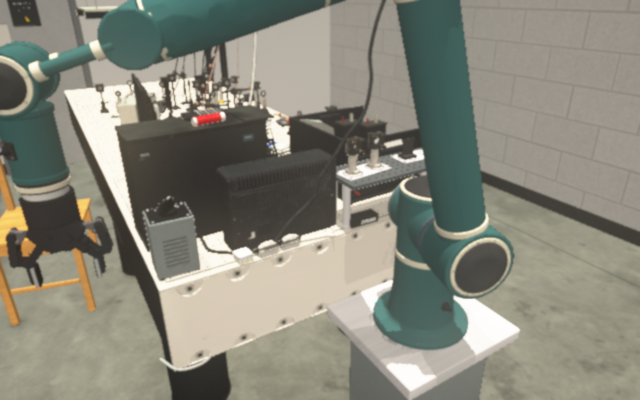

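View pics/top0.png

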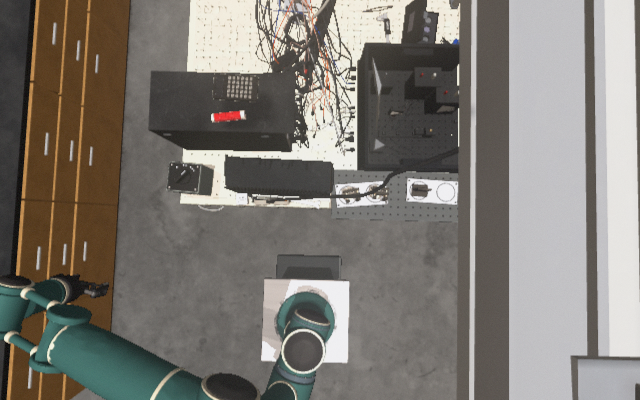

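The scene view shows the controller at about (170,240) and the optics near (355,155)–(410,155), partly hidden by the arm. The top view shows the controller at (190,177), mirrors near (350,190) and (375,190), and one block near (420,187) with an empty ring at (445,190).

Run:
```python
import cv2,numpy as np
t=cv2.imread("pics/top0.png");s=cv2.imread("pics/scene0.png")
a=cv2.resize(t[160:225,325:465],(798,370),interpolation=cv2.INTER_CUBIC)
b=cv2.resize(t[155:205,160:220],(276,230),interpolation=cv2.INTER_CUBIC)
c=cv2.resize(s[185:230,140:205],(332,230),interpolation=cv2.INTER_CUBIC)
o=np.zeros((600,798,3),np.uint8);o[:370]=a;o[370:,:276]=b;o[370:,280:612]=c
cv2.imwrite("pics/c1.png",o)
```

```text
(no output)
```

View pics/c1.png

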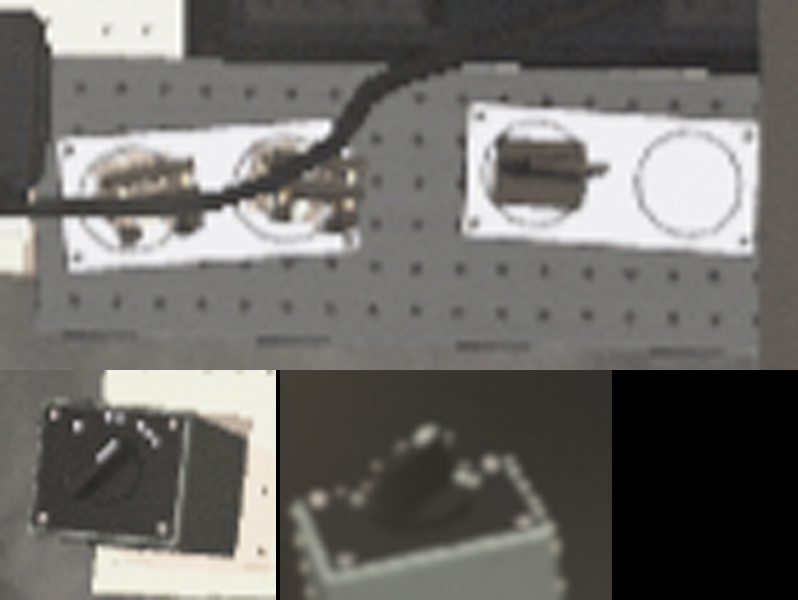

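The crop shows two mirrors on the left plate, partly under a dark cable, and one block on the right plate's left ring, with the right ring empty. The selector's pointer is at top px ~(185,170) and its tail at (176,182). In the scene view the pointer is at ~(169,197).

```bash
cat > h.py <<'E'
import numpy as np,cv2
from scipy.spatial.transform import Rotation as R
CAL={}
def load(cams,*names):
    out={}
    for n in names:
        d=cams.read_camera(n);CAL[n]=(d["K"],d["T"]);out[n]=np.ascontiguousarray(d["image"][:,:,::-1])
    return out
def ray(n,p):
    K,T=CAL[n];v=T[:3,:3]@np.linalg.solve(K,[p[0],p[1],1.]);return T[:3,3],v/np.linalg.norm(v)
def onz(n,p,z):
    o,v=ray(n,p);return o+v*(z-o[2])/v[2]
def tri(p1,p2,n1="top",n2="scene"):
    o1,v1=ray(n1,p1);o2,v2=ray(n2,p2)
    A=np.stack([v1,-v2],1);s=np.linalg.lstsq(A,o2-o1,rcond=None)[0]
    a=o1+s[0]*v1;b=o2+s[1]*v2;return (a+b)/2,np.linalg.norm(a-b)
def proj(n,X):
    K,T=CAL[n];x=K@(T[:3,:3].T@(np.asarray(X)-T[:3,3]));return x[:2]/x[2]
def move(s,pos,yaw):
    """row entries taking tool to pos (TCP), pointing down, tool y at yaw (mod pi choose nearest)"""
    R0=R.from_rotvec(s["tcp_rot"]);cy,sy=np.cos(yaw),np.sin(yaw)
    y=np.array([cy,sy,0]);z=np.array([0,0,-1.]);R1=R.from_matrix(np.stack([np.cross(y,z),y,z],1))
    d=R0.inv().apply(np.array(pos)-s["tool_pos"])
    t=(R0.inv()*R1).as_rotvec(degrees=True)
    return (d/.25).round(4).tolist(),(t/45).round(4).tolist()
def tooly(s):
    y=R.from_rotvec(s["tcp_rot"]).as_matrix()[:,1];return np.arctan2(y[1],y[0])
E
python3 - <<'E'
from h import *
from workcell import bot,cams
im=load(cams,"scene","top")
print("ptr tri",tri((183.5,172.2),(168.8,197.3)))
a=onz("top",(185.4,170.2),.202);b=onz("top",(176.3,182.2),.202);print(a,b,(a+b)/2,np.linalg.norm(a-b),np.arctan2(*(a-b)[[1,0]]))
f=lambda x,y:(160+x/4.6,155+(y-370)/4.6)
for p in [(43,403),(187,415),(178,542),(37,527)]: print("ctrl",onz("top",f(*p),.165)) 
g=lambda x,y:(325+x/5.7,160+y/5.7)
for p in [(62,138),(68,270),(357,248),(335,122),(472,104),(757,122),(752,252),(465,235)]: print("plate",onz("top",g(*p),.174))
for p in [(688,184),(536,173),(137,197),(287,187)]: print("ring",onz("top",g(*p),.174),proj("scene",onz("top",g(*p),.174)))
# cable
for p in [(360,160+205/5.7-160+160-160)]:pass
o=im["scene"][95:180,320:430];cv2.imwrite("pics/c2.png",cv2.resize(o,None,fx=7,fy=7,interpolation=2))
E
```

```text
ptr tri (array([0.51371803, 0.40505248, 0.20165824]), np.float64(0.0012153680149771817))
[0.52058182 0.39975074 0.202     ] [0.48077544 0.42706261 0.202     ] [0.50067863 0.41340668 0.202     ] 0.048275102301522176 -0.6013482655780757
ctrl [0.54996281 0.46676045 0.165     ]
ctrl [0.54444649 0.36248982 0.165     ]
ctrl [0.45205158 0.36464374 0.165     ]
ctrl [0.45984648 0.46643422 0.165     ]
plate [ 0.49234804 -0.08994707  0.174     ]
plate [ 0.41563017 -0.09546915  0.174     ]
plate [ 0.43338014 -0.26330006  0.174     ]
plate [ 0.506547   -0.24905484  0.174     ]
plate [ 0.51954504 -0.32906985  0.174     ]
plate [ 0.51407908 -0.49648866  0.174     ]
plate [ 0.43788711 -0.49417795  0.174     ]
plate [ 0.44281968 -0.32618445  0.174     ]
ring [ 0.47650107 -0.45630163  0.174     ] [426.95478936 152.44361967]
ring [ 0.48025802 -0.36715901  0.174     ] [406.34772842 156.82838847]
ring [ 0.4592527  -0.13449772  0.174     ] [352.84350752 172.45837815]
ring [ 0.46770396 -0.22177828  0.174     ] [373.90772958 166.21934654]
```

View pics/c2.png

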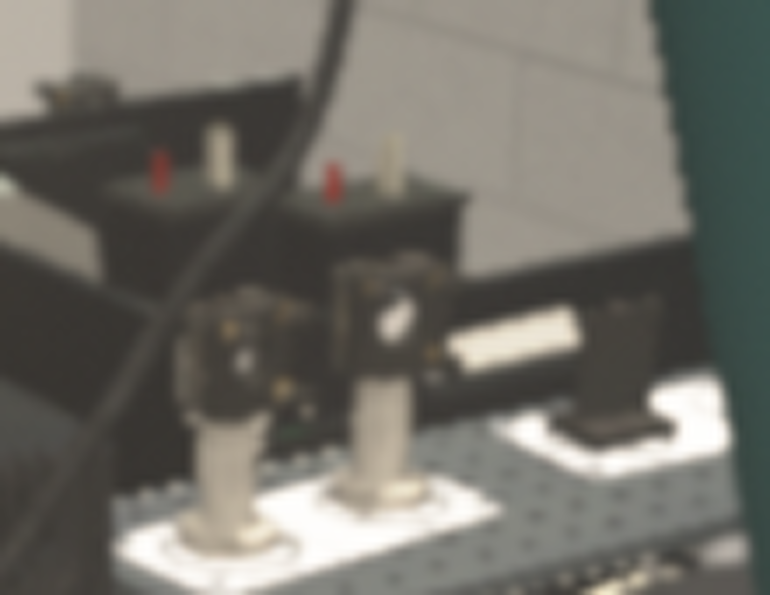

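The scene crop shows both mirrors upright on the left plate, with heads at about (242,350) and (395,320) in the crop and feet at (230,535) and (380,490). The block stands on the right plate at crop (620,380). The measured rings are 90 mm apart, as they should be, and the pointer height triangulates to 0.2017 against the stated 0.202.

Run:
```python
from h import *
from workcell import bot,cams
load(cams,"scene","top");s=bot.read_state()
print(move(s,(.501,.414,.30),.88),move(s,(.501,.414,.177),.88), np.degrees(tooly(s)))
for p in [(361,196),(378,186),(388,173),(410,165)]:
    print([ (z,proj("scene",onz("top",p,z)).round().tolist()) for z in (.2,.3,.4,.5,.6,.8)])
g=lambda x,y:(325+x/5.7,160+y/5.7)
print("bb",[onz("top",g(*p),.17) for p in [(200,62),(700,72),(40,330),(757,355)]])
```

```text
([-1.5326, -0.5992, -0.2764], [-0.001, 0.0001, 0.5615]) ([-1.5326, -0.5989, 0.2156], [-0.001, 0.0001, 0.5615]) 75.68705430654401
[(0.2, [364.0, 163.0]), (0.3, [363.0, 132.0]), (0.4, [361.0, 100.0]), (0.5, [360.0, 64.0]), (0.6, [358.0, 26.0]), (0.8, [355.0, -62.0])]
[(0.2, [371.0, 156.0]), (0.3, [370.0, 127.0]), (0.4, [368.0, 96.0]), (0.5, [366.0, 62.0]), (0.6, [364.0, 25.0]), (0.8, [360.0, -61.0])]
[(0.2, [371.0, 151.0]), (0.3, [370.0, 123.0]), (0.4, [368.0, 93.0]), (0.5, [366.0, 60.0]), (0.6, [364.0, 24.0]), (0.8, [360.0, -60.0])]
[(0.2, [383.0, 145.0]), (0.3, [381.0, 118.0]), (0.4, [379.0, 89.0]), (0.5, [377.0, 57.0]), (0.6, [374.0, 23.0]), (0.8, [368.0, -58.0])]
bb [array([ 0.53980492, -0.16985399,  0.17      ]), array([ 0.54296655, -0.46410659,  0.17      ]), array([ 0.38041148, -0.0803561 ,  0.17      ]), array([ 0.3780358 , -0.49910588,  0.17      ])]
```

Call:
{"fn": "play_rows", "kwargs": {
  "rows": [
    [[-0.15,-0.06,-0.14],[0,0,0.05]],
    [[-0.3,-0.12,-0.28],[0,0,0.15]],
    [[-0.45,-0.18,-0.28],[0,0,0.25]],
    [[-0.6,-0.24,-0.28],[0,0,0.35]],
    [[-0.75,-0.3,-0.28],[0,0,0.45]],
    [[-0.9,-0.36,-0.28],[0,0,0.5615]],
    [[-0.98,-0.4,-0.28],[0,0,0.5615]]
  ],
  "claw": 0.0,
  "newtons": 40
}}

```text
time: 0.88
tool_pos: [0.3815, 0.4951, 0.3018]
tcp_rot: [1.069, 2.953, 0.001]
wrist_force: [0.9, 0.4, -0.4]
width: 0.498
grip_force: 0.0
```

Run:
```python
from h import *
from workcell import bot
s=bot.read_state()
print(s["time"],s["tool_pos"],tooly(s),s["width"],move(s,(.501,.414,.30),.88))
```

```text
0.8833 [0.3814649  0.4950569  0.30181238] 0.8760193531514342 0.49837099929946865 ([-0.5749, 0.057, 0.0076], [0.0014, 0.0007, -0.0051])
```

Call:
{"fn": "play_rows", "kwargs": {
  "rows": [
    [[-0.15,0.015,0],[0,0,0]],
    [[-0.3,0.03,0],[0,0,0]],
    [[-0.45,0.045,0],[0,0,0]],
    [[-0.573,0.057,0.0],[0,0,0]],
    [[-0.573,0.057,0.1],[0,0,0]],
    [[-0.573,0.057,0.15],[0,0,0]],
    [[-0.573,0.057,0.2],[0,0,0]],
    [[-0.573,0.057,0.2],[0,0,0]],
    [[-0.573,0.057,0.2],[0,0,0]]
  ]
}}

```text
time: 1.63
tool_pos: [0.4974, 0.4165, 0.2498]
tcp_rot: [-1.061, -2.955, 0.004]
wrist_force: [0.8, -0.4, 0.4]
width: 0.501
grip_force: 0.0
```

Run:
```python
from h import *
from workcell import bot,cams
s=bot.read_state()
print(s["time"],s["tool_pos"],tooly(s),s["width"],move(s,(.501,.414,.177),.88))
im=load(cams,"scene","top")
a=cv2.resize(im["scene"][140:260,100:240],(700,600));cv2.imwrite("pics/c3.png",a)
```

```text
1.6333 [0.49744232 0.41649319 0.24976837] 0.8814260194429976 0.5005976712078671 ([-0.0176, 0.0022, 0.2911], [-0.0038, -0.0011, 0.0018])
```

View pics/c3.png

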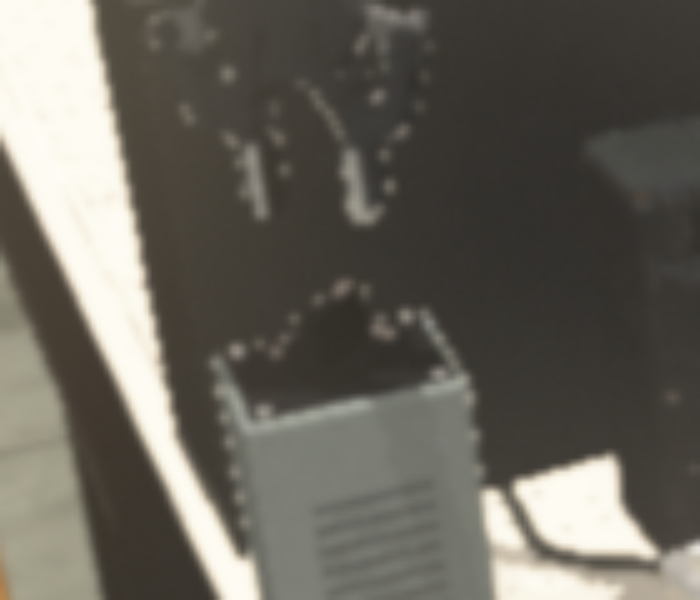

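The crop shows the fingers (crop 255,200 and 360,200) hanging on either side of the knob at (340,320), clear of the housing at the right.

Call:
{"fn": "play_rows", "kwargs": {
  "rows": [
    [[-0.0176,0.002,0.1],[0,0,0]],
    [[-0.0176,0.002,0.2],[0,0,0]],
    [[-0.0176,0.002,0.26],[0,0,0]],
    [[-0.0176,0.002,0.29],[0,0,0]],
    [[-0.0176,0.002,0.29],[0,0,0]]
  ]
}}

```text
time: 2.15
tool_pos: [0.5016, 0.4138, 0.1775]
tcp_rot: [-1.062, -2.955, 0.003]
wrist_force: [0.1, 0.3, -0.8]
width: 0.498
grip_force: 0.0
```

Call:
{"fn": "play_rows", "kwargs": {
  "rows": [
    [[0,0,0],[0,0,0]],
    [[0,0,0],[0,0,0]],
    [[0,0,0],[0,0,0]],
    [[0,0,0],[0,0,0]],
    [[0,0,0],[0,0,0]],
    [[0,0,0],[0,0,0]]
  ],
  "claw": -1,
  "newtons": 40
}}

```text
time: 2.65
tool_pos: [0.5056, 0.4173, 0.1816]
tcp_rot: [1.062, 2.952, 0.015]
wrist_force: [5.2, 6.6, -3.5]
width: 0.144
grip_force: 41.5
```

Run:
```python
from h import *
from workcell import bot,cams
s=bot.read_state()
print(s["time"],s["tool_pos"],s["torque"],tooly(s),s["width"]*85,s["q"])
```

```text
2.65 [0.50563432 0.4172714  0.18161817] [ 1.0328291  -0.80920218 -0.03985752] 0.8800459882400221 12.258445294457086 [ 6.51208074e-01  2.54486359e-01  1.70909009e+00  1.52781101e-03
  1.16753873e+00 -2.29424786e-01]
```

Call:
{"fn": "play_rows", "kwargs": {
  "rows": [
    [[0,0.02,0],[0,0,0]],
    [[0,0.02,0],[0,0,-0.1]],
    [[0,0.02,0],[0,0,-0.2]],
    [[0,0.02,0],[0,0,-0.3]],
    [[0,0.02,0],[0,0,-0.4]],
    [[0,0.02,0],[0,0,-0.5]],
    [[0,0.02,0],[0,0,-0.6]],
    [[0,0.02,0],[0,0,-0.7]],
    [[0,0.02,0],[0,0,-0.8]],
    [[0,0.02,0],[0,0,-0.9]],
    [[0,0.02,0],[0,0,-0.9]]
  ]
}}

```text
time: 3.57
tool_pos: [0.5063, 0.4187, 0.1816]
tcp_rot: [-0.028, 3.14, 0.003]
wrist_force: [-3.1, 0.6, 6.5]
width: 0.144
grip_force: 42.9
```

Run:
```python
from h import *
from workcell import bot,cams
s=bot.read_state()
print(s["time"],s["tool_pos"],s["torque"],s["wrist_force"],tooly(s),s["width"]*85,s["q"])
```

```text
3.5667 [0.50634209 0.41867288 0.18158072] [-0.11040984  0.50333876 -0.00827233] [-3.08834403  0.60008695  6.49989846] 1.588786236291677 12.280346345556525 [ 6.52632843e-01  2.62086187e-01  1.69962599e+00  7.43924987e-04
  1.17722179e+00 -9.36435923e-01]
```

Call:
{"fn": "play_rows", "kwargs": {
  "rows": [
    [[0,0,0],[0,0,-0.1]],
    [[0,0,0],[0,0,-0.2]],
    [[0,0,0],[0,0,-0.3]],
    [[0,0,0],[0,0,-0.4]],
    [[0,0,0],[0,0,-0.5]],
    [[0,0,0],[0,0,-0.6]],
    [[0,0,0],[0,0,-0.7]],
    [[0,0,0],[0,0,-0.8]],
    [[0,0,0],[0,0,-0.92]],
    [[0,0,0],[0,0,-0.92]],
    [[0,0,0],[0,0,-0.9]]
  ]
}}

```text
time: 4.48
tool_pos: [0.5059, 0.4199, 0.1816]
tcp_rot: [-1.107, 2.937, 0.005]
wrist_force: [-5.2, 3.0, 5.0]
width: 0.14
grip_force: 42.8
```

Run:
```python
from h import *
from workcell import bot,cams
s=bot.read_state()
print(s["time"],s["tool_pos"],s["torque"],s["wrist_force"],tooly(s),s["width"]*85,s["q"])
```

```text
4.4833 [0.50585508 0.41985913 0.18155483] [ 0.46399409  0.70910329 -0.00900607] [-5.16960996  2.97019685  4.96714885] 2.2918516993402207 11.86504856931567 [ 0.65350905  0.26225343  1.6994695   0.00280845  1.17641867 -1.63941302]
```

Call:
{"fn": "play_rows", "kwargs": {
  "rows": [
    [[0,0,0],[0,0,0]],
    [[0,0,0],[0,0,0]],
    [[0,0,0],[0,0,0]],
    [[0,0,-0.12],[0,0,0]],
    [[0,0,-0.26],[0,0,0]],
    [[0,0,-0.4],[0,0,0]],
    [[0,0,-0.5],[0,0,0]],
    [[0,0,-0.5],[0,0,0]]
  ],
  "claw": 0.0
}}

```text
time: 5.15
tool_pos: [0.5089, 0.4194, 0.3121]
tcp_rot: [-1.106, 2.928, 0.005]
wrist_force: [0.4, 1.1, 0.9]
width: 0.497
grip_force: 0.0
```

Run:
```python
from h import *
from workcell import bot,cams
s=bot.read_state()
print(s["time"],s["tool_pos"],s["wrist_force"],tooly(s))
im=load(cams,"scene","top")
cv2.imwrite("pics/s1.png",im["scene"]);cv2.imwrite("pics/t1.png",im["top"])
a=cv2.resize(im["scene"][90:190,320:460],(784,560),interpolation=2)
cv2.imwrite("pics/c4.png",a)
b=cv2.resize(im["scene"][180:235,130:210],(400,275),interpolation=2)
c=cv2.resize(im["top"][155:205,160:220],(330,275),interpolation=2)
t=cv2.resize(im["top"][170:210,325:465],(798,228),interpolation=2)
o=np.zeros((510,798,3),np.uint8);o[:275,:400]=b;o[:275,400:730]=c;o[280:508]=t;cv2.imwrite("pics/c5.png",o)
```

```text
5.15 [0.50885567 0.41943845 0.31208505] [0.36903756 1.13002051 0.94549436] 2.2929650097043752
```

View pics/c4.png

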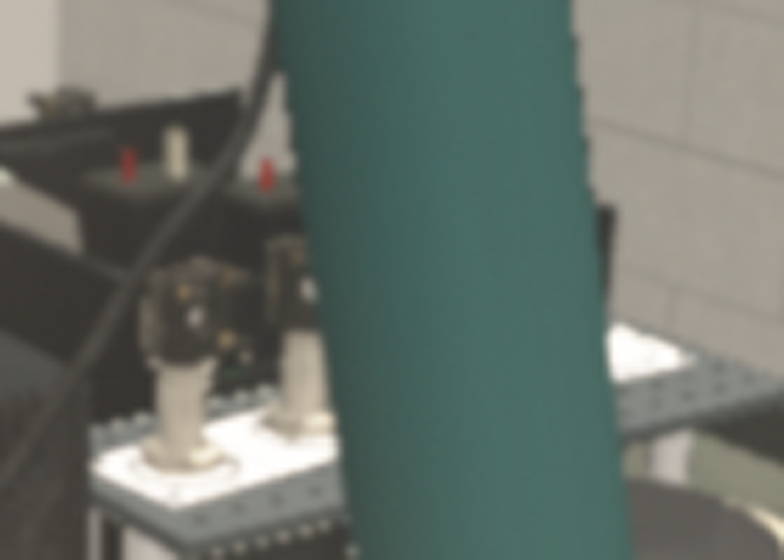

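View pics/c5.png

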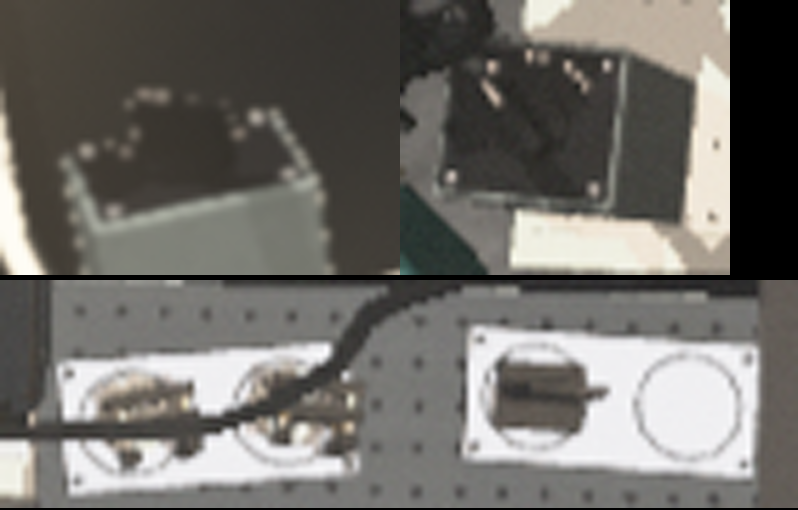

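The selector's pointer now sits at the one-dot mark (c5, right panel at (490,92)). The mirrors and block have not moved, and the arm hides mirror2's right half in the scene view. Next I enlarge the mirrors.

Run:
```python
import cv2,numpy as np
t=cv2.imread("pics/t1.png");s=cv2.imread("pics/scene0.png")
a=cv2.resize(t[180:208,332:392],None,fx=13,fy=13,interpolation=cv2.INTER_LANCZOS4)
b=cv2.resize(s[128:176,340:390],None,fx=4.7,fy=4.7,interpolation=cv2.INTER_LANCZOS4)
c=cv2.resize(t[176:206,403:443],None,fx=7.5,fy=7.5,interpolation=2)
c2=cv2.resize(s[134:164,394:424],None,fx=7.5,fy=7.5,interpolation=2)
o=np.zeros((595,790,3),np.uint8);o[:364,:780]=a;o[368:368+b.shape[0],:b.shape[1]]=b;o[368:593,240:540]=c;o[368:593,545:770]=c2
o=np.clip(o.astype(float)*1.5,0,255).astype(np.uint8)
cv2.imwrite("pics/c6.png",o)
```

```text
(no output)
```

View pics/c6.png

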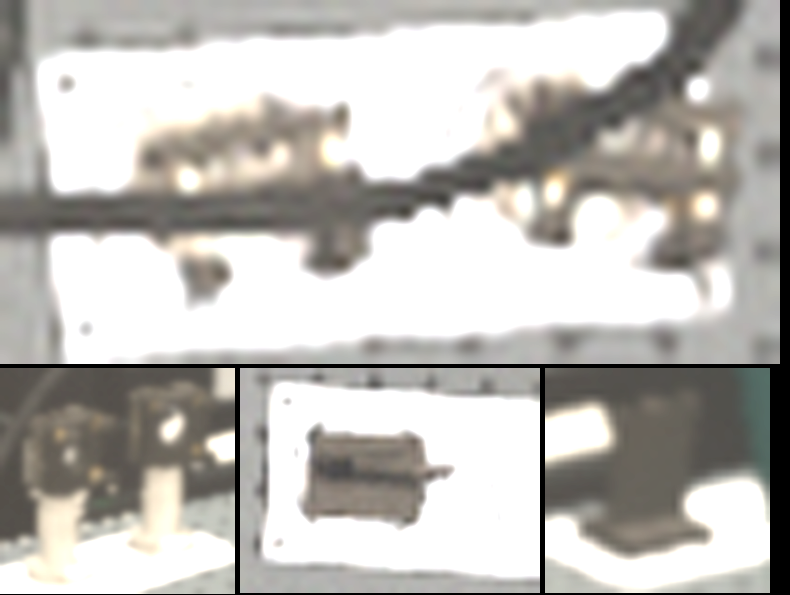

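The enlargement shows mirror1's head in top view with its far edge from (150,155) to (340,115) and its knobs toward the robot, so its width lies about 11° counter-clockwise in the image. Mirror2's brass parts run from (550,185) to (705,205), slightly clockwise. The block's foot corners are near (318,432) and (418,520).

Run:
```python
from h import *
from workcell import bot,cams
load(cams,"scene","top")
f=lambda x,y:(332+x/13,180+y/13)
for n,P in {"m1":[(150,155),(340,115),(254,184),(190,180),(335,150)],"m2":[(500,100),(735,105),(617,150),(550,185),(705,205),(550,228),(682,243)]}.items():
    for p in P:
        X=onz("top",f(*p),.285);print(n,p,X.round(4),proj("scene",X).round(1))
s=bot.read_state()
# thresholded outlines for head tops: scene silhouette top of heads
im=cv2.imread("pics/scene0.png");g=cv2.cvtColor(im,cv2.COLOR_BGR2GRAY)
print(g[130:150,343:392:1][::2])
```

```text
m1 (150, 155) [ 0.4599 -0.1075  0.285 ] [345.9 139. ]
m1 (340, 115) [ 0.4706 -0.1515  0.285 ] [356.  135.7]
m1 (254, 184) [ 0.4539 -0.1319  0.285 ] [353.9 138.2]
m1 (190, 180) [ 0.4544 -0.1169  0.285 ] [349.6 139. ]
m1 (335, 150) [ 0.4624 -0.1506  0.285 ] [357.4 136.5]
m2 (500, 100) [ 0.4752 -0.1888  0.285 ] [365.1 133.4]
m2 (735, 105) [ 0.4757 -0.2437  0.285 ] [379.3 130.6]
m2 (617, 150) [ 0.4644 -0.2164  0.285 ] [374.5 132.9]
m2 (550, 185) [ 0.4557 -0.2009  0.285 ] [372.2 134.4]
m2 (705, 205) [ 0.4521 -0.2372  0.285 ] [382.4 132.8]
m2 (550, 228) [ 0.4457 -0.2011  0.285 ] [374.3 135.2]
m2 (682, 243) [ 0.4431 -0.232   0.285 ] [382.9 133.8]
[[ 55  55  56  57  58  63  70  73  69  63  59  57  57  57  57  57  56  55
   55  54  55  55  55  56  57  57  57  57  57  57  56  57  58  61  65  67
   67  64  59  57  57  64  93 129 148 152 152 153 152]
 [ 55  56  57  60  66  69  68  63  60  57  57  57  56  56  56  57  56  54
   55  55  54  55  55  55  60  66  72  78  80  77  76  76  75  80  88  93
   93  90  83  76  70  72 101 132 148 151 151 148 146]
 [ 55  57  63  69  71  67  60  57  56  56  56 
[... 878 characters left out ...]
 65  64  67  84 131 173 174 141 101
   76  68  67  66  74 100 125 143 168 187 195 202 214]
 [ 59  65  84  87  81  74  66  64  66  69  73  82  84  75  65  63  64  65
   62  59  57  57  57  59  66  71  68  64  65  67  69  77  89  90  81  74
   71  73  81  82 106 167 207 221 227 229 229 229 229]
 [ 55  65  89  97  89  76  66  64  65  67  91 125 120  89  71  66  65  64
   61  58  57  56  57  60  66  68  67  64  66  67  68  68  68  68  68  68
   69  73  80  79  77  90 124 182 215 218 205 190 180]
 [ 54  64  86  92  86  81  72  66  65  66  76  89  89  79  72  69  70  71
   65  59  57  56  57  58  60  61  62  67  73  79  80  79  80  85  86  79
   71  80  96  95  79  68  77 100 107 100  91  82  76]]
```

```bash
cat >> h.py <<'E'
def nom(pos,yaw):
    y=np.array([np.cos(yaw),np.sin(yaw),0]);z=np.array([0,0,-1.])
    return {"tool_pos":np.array(pos),"tcp_rot":R.from_matrix(np.stack([np.cross(y,z),y,z],1)).as_rotvec()}
def chain(s,*wps):
    for w in wps: print(w,*move(s,*w));s=nom(*w)
E
python3 - <<'E'
from h import *
from workcell import bot
chain(bot.read_state(),((.50,.21,.36),1.52),((.48,0,.36),.74),((.467,-.216,.36),-.04))
E
```

```text
((0.5, 0.21, 0.36), 1.52) [0.5649, -0.6069, -0.23] [-0.0013, -0.0029, 0.9846]
((0.48, 0, 0.36), 0.74) [0.0372, -0.843, -0.0] [0.0, 0.0, 0.9931]
((0.467, -0.216, 0.36), -0.04) [-0.603, -0.621, -0.0] [-0.0, -0.0, 0.9931]
```

Call:
{"fn": "play_rows", "kwargs": {
  "rows": [
    [[0.06,-0.06,-0.1],[0,0,0.12]],
    [[0.14,-0.15,-0.2],[0,0,0.26]],
    [[0.23,-0.25,-0.23],[0,0,0.4]],
    [[0.33,-0.35,-0.23],[0,0,0.55]],
    [[0.43,-0.46,-0.23],[0,0,0.7]],
    [[0.52,-0.56,-0.23],[0,0,0.85]],
    [[0.565,-0.607,-0.23],[0,0,0.985]]
  ],
  "claw": 0.4
}}

```text
time: 5.93
tool_pos: [0.4994, 0.2067, 0.359]
tcp_rot: [-0.092, -3.137, 0.005]
wrist_force: [0.2, -0.1, -0.4]
width: 0.702
grip_force: 0.0
```

Call:
{"fn": "play_rows", "kwargs": {
  "rows": [
    [[0.005,-0.12,0],[0,0,0.14]],
    [[0.01,-0.24,0],[0,0,0.28]],
    [[0.015,-0.36,0],[0,0,0.43]],
    [[0.02,-0.48,0],[0,0,0.57]],
    [[0.025,-0.6,0],[0,0,0.71]],
    [[0.03,-0.72,0],[0,0,0.85]],
    [[0.037,-0.843,0],[0,0,0.993]]
  ]
}}

```text
time: 6.52
tool_pos: [0.4792, -0.0009, 0.3588]
tcp_rot: [-1.274, -2.868, 0.002]
wrist_force: [0.3, -0.7, 0.4]
width: 0.702
grip_force: 0.0
```

Call:
{"fn": "play_rows", "kwargs": {
  "rows": [
    [[-0.09,-0.09,0],[0,0,0.14]],
    [[-0.17,-0.18,0],[0,0,0.28]],
    [[-0.26,-0.27,0],[0,0,0.43]],
    [[-0.35,-0.35,0],[0,0,0.57]],
    [[-0.43,-0.44,0],[0,0,0.71]],
    [[-0.52,-0.53,0],[0,0,0.85]],
    [[-0.603,-0.621,0],[0,0,0.993]],
    [[-0.603,-0.621,0],[0,0,0.993]],
    [[-0.603,-0.621,0],[0,0,0.993]],
    [[-0.603,-0.621,0],[0,0,0.993]]
  ]
}}

```text
time: 7.35
tool_pos: [0.4669, -0.2151, 0.3595]
tcp_rot: [-2.262, -2.175, 0.001]
wrist_force: [-0.4, -0.3, -0.3]
width: 0.696
grip_force: 0.0
```

Run:
```python
from h import *
from workcell import bot,cams
s=bot.read_state()
print(s["time"],s["tool_pos"],s["wrist_force"],tooly(s),s["width"]*85)
im=load(cams,"scene","top")
cv2.imwrite("pics/s2.png",im["scene"]);cv2.imwrite("pics/t2.png",im["top"])
a=cv2.resize(im["scene"][50:190,310:450],(580,580),interpolation=2)
o=np.zeros((580,800,3),np.uint8);o[:,:580]=a
b=cv2.resize(im["top"][165:210,330:400],(218,140),interpolation=2);o[:140,582:800]=b
cv2.imwrite("pics/c7.png",np.clip(o*1.4,0,255).astype(np.uint8))
```

```text
7.35 [ 0.46688288 -0.21506669  0.35946693] [-0.40120826 -0.29361308 -0.27989385] -0.039384116290054484 59.17696024288496
```

View pics/c7.png

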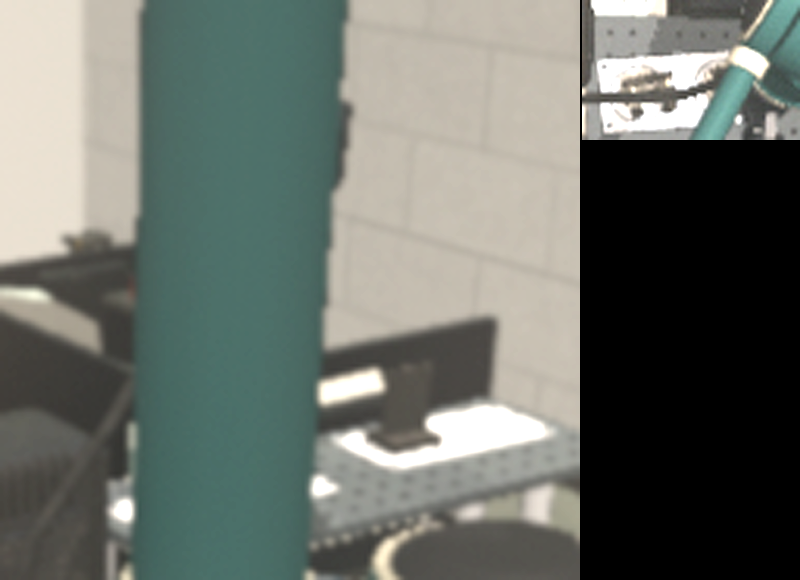

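The arm's upper link hides the mirrors in the scene view. The block remains in place at crop (405,410), and no force shows, so the cable is not obstructing. Descending.

Call:
{"fn": "play_rows", "kwargs": {
  "rows": [
    [[0,0,0.1],[0,0,0]],
    [[0,0,0.2],[0,0,0]],
    [[0,0,0.28],[0,0,0]],
    [[0,0,0.34],[0,0,0]],
    [[0,0,0.39],[0,0,0]],
    [[0,0,0.434],[0,0,0]],
    [[0,0,0.434],[0,0,0]]
  ]
}}

```text
time: 8.03
tool_pos: [0.4665, -0.2142, 0.2502]
tcp_rot: [-2.261, -2.176, 0.002]
wrist_force: [-1.2, 0.3, -0.5]
width: 0.702
grip_force: 0.0
```

Call:
{"fn": "play_rows", "kwargs": {
  "rows": [
    [[0,0,0],[0,0,0]],
    [[0,0,0],[0,0,0]],
    [[0,0,0],[0,0,0]],
    [[0,0,0],[0,0,0]],
    [[0,0,0],[0,0,0]],
    [[0,0,0],[0,0,0]],
    [[0,0,0],[0,0,0]],
    [[0,0,0],[0,0,0]]
  ],
  "claw": -1,
  "newtons": 50
}}

```text
time: 8.7
tool_pos: [0.4685, -0.2159, 0.2543]
tcp_rot: [2.263, 2.175, 0.002]
wrist_force: [2.0, 1.2, 4.8]
width: 0.265
grip_force: 51.9
```

Run:
```python
from h import *
from workcell import bot,cams
s=bot.read_state()
print(s["time"],s["tool_pos"],s["wrist_force"],s["torque"],tooly(s),s["width"]*85)
```

```text
8.7 [ 0.46850221 -0.21588035  0.25433478] [1.96541982 1.22467716 4.83690255] [ 0.15003538 -0.1913246  -0.02590019] -0.039768843618970255 22.514729459599987
```

Run:
```python
from h import *
chain(nom((.4667,-.2145,.2503),-.0397),((.4667,-.2145,.38),-.0397),((.477,-.451,.38),-.0397))
```

```text
((0.4667, -0.2145, 0.38), -0.0397) [-0.0, 0.0, -0.5188] [0.0, 0.0, 0.0]
((0.477, -0.451, 0.38), -0.0397) [-0.9436, 0.0787, 0.0] [0.0, 0.0, 0.0]
```

Call:
{"fn": "play_rows", "kwargs": {
  "rows": [
    [[0,0,-0.06],[0,0,0]],
    [[0,0,-0.16],[0,0,0]],
    [[0,0,-0.26],[0,0,0]],
    [[0,0,-0.36],[0,0,0]],
    [[0,0,-0.46],[0,0,0]],
    [[0,0,-0.52],[0,0,0]],
    [[0,0,-0.52],[0,0,0]],
    [[0,0,-0.52],[0,0,0]]
  ]
}}

```text
time: 9.37
tool_pos: [0.4673, -0.2157, 0.3822]
tcp_rot: [-2.265, -2.176, 0.001]
wrist_force: [0.2, -0.2, -3.7]
width: 0.261
grip_force: 51.0
```

Lifted (about 3.4 N of weight, as expected). Moving across.

Call:
{"fn": "play_rows", "kwargs": {
  "rows": [
    [[-0.05,0.004,0],[0,0,0]],
    [[-0.14,0.012,0],[0,0,0]],
    [[-0.25,0.02,0],[0,0,0]],
    [[-0.37,0.03,0],[0,0,0]],
    [[-0.49,0.04,0],[0,0,0]],
    [[-0.61,0.05,0],[0,0,0]],
    [[-0.72,0.06,0],[0,0,0]],
    [[-0.82,0.07,0],[0,0,0]],
    [[-0.9,0.075,0],[0,0,0]],
    [[-0.944,0.079,0],[0,0,0]],
    [[-0.944,0.079,0],[0,0,0]],
    [[-0.944,0.079,0],[0,0,0]],
    [[-0.944,0.079,0],[0,0,0]]
  ]
}}

```text
time: 10.45
tool_pos: [0.4776, -0.4512, 0.3816]
tcp_rot: [-2.263, -2.176, -0.001]
wrist_force: [0.4, 0.4, -3.5]
width: 0.272
grip_force: 50.9
```

Run:
```python
from h import *
from workcell import bot,cams
s=bot.read_state()
print(s["time"],s["tool_pos"],s["wrist_force"],tooly(s),s["width"]*85,move(s,(.477,-.451,.2555),-.04))
im=load(cams,"scene","top")
cv2.imwrite("pics/s3.png",im["scene"]);cv2.imwrite("pics/t3.png",im["top"])
o=np.zeros((600,800,3),np.uint8)
o[:336]=cv2.resize(im["scene"][80:185,330:580],(800,336),interpolation=2)
o[340:600,:780]=cv2.resize(im["top"][165:217,325:481],(780,260),interpolation=2)
cv2.imwrite("pics/c8.png",np.clip(o*1.4,0,255).astype(np.uint8))
```

```text
10.45 [ 0.47764648 -0.4511967   0.3816208 ] [ 0.39862667  0.447243   -3.52224064] -0.03938429923023489 23.08852835763775 ([-0.0003, -0.0019, 0.5045], [-0.0018, -0.0026, 0.0008])
```

View pics/c8.png

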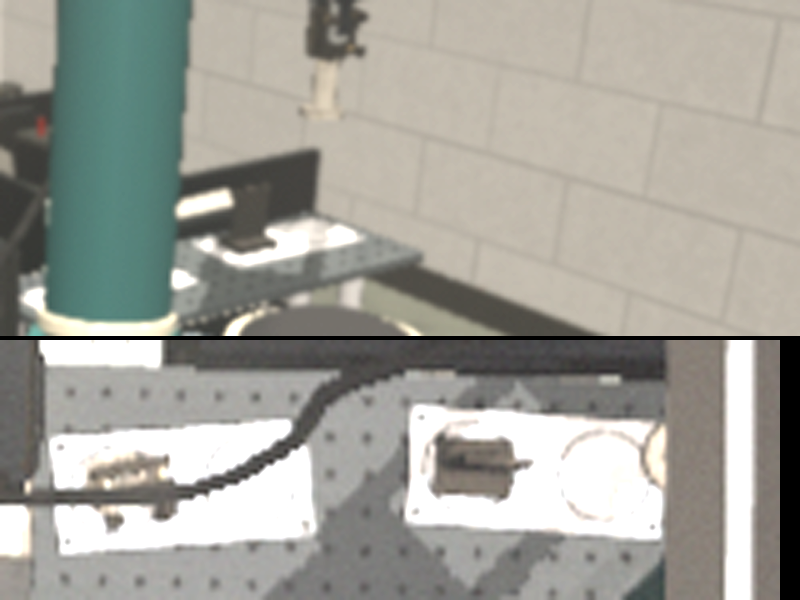

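The scene crop shows mirror2 hanging upright with its foot at about (322,112). The block has not moved, and the empty ring is at (605,475) in the lower panel.

Run:
```python
from h import *
from workcell import bot,cams
load(cams,"scene","top")
im=cv2.imread("pics/s3.png");g=cv2.cvtColor(im,cv2.COLOR_BGR2GRAY)
# foot edges in scene rows: bright warm pixels vs wall
sub=im[100:120,418:445].astype(int);d=sub[:,:,2]-sub[:,:,0]
print(g[104:118,420:442])
print("pred foot bottom",proj("scene",(.4811,-.4512,.302)))
# empty ring fit in top image
t=cv2.imread("pics/t3.png");gt=cv2.resize(cv2.cvtColor(t,cv2.COLOR_BGR2GRAY)[176:208,430:462],None,fx=8,fy=8,interpolation=2)
t0=cv2.imread("pics/t1.png");
G=cv2.resize(cv2.cvtColor(t0,cv2.COLOR_BGR2GRAY)[176:210,405:460],None,fx=8,fy=8,interpolation=2)
c=cv2.HoughCircles(G,cv2.HOUGH_GRADIENT,1.5,100,param1=80,param2=20,minRadius=70,maxRadius=90)
print(c)
for x,y,r in c[0]:
    p=(405+(x+.5)/8-.5,176+(y+.5)/8-.5);print(p,onz("top",p,.174),r/8)
G=cv2.resize(cv2.cvtColor(t,cv2.COLOR_BGR2GRAY)[176:210,330:392],None,fx=8,fy=8,interpolation=2)
c=cv2.HoughCircles(G,cv2.HOUGH_GRADIENT,1.5,100,param1=80,param2=15,minRadius=70,maxRadius=90)
for x,y,r in (c[0] if c is not None else []):
    p=(330+(x+.5)/8-.5,176+(y+.5)/8-.5);print("A",p,onz("top",p,.174),r/8)
```

```text
[[135 134 134 134 133 132 128 114 115 131 141 145 148 149 144 138 134 133
  133 134 134 134]
 [134 133 133 134 133 133 128 114 115 131 141 143 147 147 142 137 134 132
  133 133 133 133]
 [134 134 134 133 134 134 129 115 118 133 141 144 147 147 140 134 133 133
  133 133 133 133]
 [135 134 133 134 134 135 130 118 121 135 142 145 148 146 135 130 132 134
  134 133 134 133]
 [132 134 134 135 135 134 131 123 125 138 145 148 150 145 131 126 132 134
  135 135 134 133]
 [128 129 131 132 134 135 133 127 129 141 148 151 151 145 128 123 131 135
  135 135 136 134]
 [126 125 126 128 129 131 131 128 132 142 150 152 152 144 127 123 131 134
  135 136 135 133]
 [130 128 127 127 127 129 129 128 133 143 151 153 152 145 132 128 132 135
  135 135 135 133]
 [132 131 130 129 131 136 136 133 136 144 151 154 152 145 133 128 133 135
  135 135 136 133]
 [132 132 129 120 122 135 141 139 138 144 149 151 151 145 135 132 134 135
  134 134 134 132]
 [132 132 127 111 106 121 131 134 134 135 140 144 144 143 138 133 132 130
  129 130 131 130]
 [133 132 128 112 105 116 127 133 134 133 136 141 143 143 141 135 127 124
  1
[... 160 characters left out ...]
41 141 140 136 128 127
  132 132 131 131]]
pred foot bottom [428.08740302 115.72229848]
[[[320.25 132.75  72.1 ]
  [113.25 116.25  74.8 ]]]
(np.float32(444.59375), np.float32(192.15625)) [ 0.47680494 -0.45259381  0.174     ] 9.0125
(np.float32(418.71875), np.float32(190.09375)) [ 0.48108353 -0.3660913   0.174     ] 9.35
A (np.float32(374.46875), np.float32(192.71875)) [ 0.46790944 -0.21883895  0.174     ] 9.63125
A (np.float32(347.46875), np.float32(193.46875)) [ 0.46272527 -0.12921087  0.174     ] 10.5125
A (np.float32(359.65625), np.float32(203.96875)) [ 0.42910466 -0.17046942  0.174     ] 10.25
A (np.float32(355.34375), np.float32(176.78125)) [ 0.51908851 -0.15403666  0.174     ] 11.13125
```

Call:
{"fn": "play_rows", "kwargs": {
  "rows": [
    [[0,-0.002,0.1],[0,0,0]],
    [[0,-0.002,0.22],[0,0,0]],
    [[0,-0.002,0.33],[0,0,0]],
    [[0,-0.002,0.41],[0,0,0]],
    [[0,-0.002,0.46],[0,0,0]],
    [[0,-0.002,0.485],[0,0,0]],
    [[0,-0.002,0.5],[0,0,0]],
    [[0,-0.002,0.505],[0,0,0]],
    [[0,-0.002,0.507],[0,0,0]],
    [[0,-0.002,0.507],[0,0,0]]
  ]
}}

```text
time: 11.48
tool_pos: [0.4781, -0.4528, 0.2579]
tcp_rot: [2.263, 2.175, 0.0]
wrist_force: [0.8, -0.0, -3.3]
width: 0.27
grip_force: 50.8
```

Run:
```python
from h import *
from workcell import bot,cams
s=bot.read_state()
print(s["time"],s["tool_pos"],s["wrist_force"],s["torque"],tooly(s),s["width"]*85)
im=load(cams,"scene","top")
cv2.imwrite("pics/s4.png",im["scene"]);cv2.imwrite("pics/t4.png",im["top"])
o=np.zeros((600,800,3),np.uint8)
o[:336]=cv2.resize(im["scene"][120:173,390:516],(800,336),interpolation=2)
o[340:600,:780]=cv2.resize(im["top"][165:217,325:481],(780,260),interpolation=2)
cv2.imwrite("pics/c9.png",np.clip(o*1.1,0,255).astype(np.uint8))
```

```text
11.4833 [ 0.47808164 -0.452754    0.25785335] [ 0.78973233 -0.03198024 -3.3230874 ] [ 0.03869581  0.03361323 -0.02842898] -0.03959795128018987 22.926295379115587
```

View pics/c9.png

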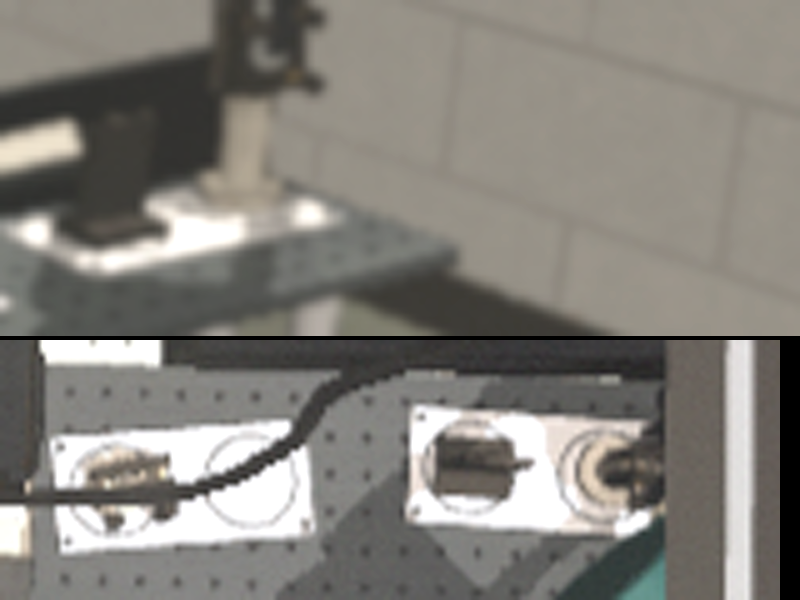

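The mirror's foot is centred in ring B-right to about 3 mm: in the lower panel the foot is at ~(602,473) and the ring at (606,478). Lowering the last millimetres.

Call:
{"fn": "play_rows", "kwargs": {
  "rows": [
    [[0,0,0.007],[0,0,0]],
    [[0,0,0.012],[0,0,0]],
    [[0,0,0.015],[0,0,0]],
    [[0,0,0.015],[0,0,0]]
  ]
}}

```text
time: 11.92
tool_pos: [0.4779, -0.4526, 0.2544]
tcp_rot: [2.263, 2.175, 0.0]
wrist_force: [-0.6, 1.0, 5.0]
width: 0.267
grip_force: 51.9
```

Call:
{"fn": "play_rows", "kwargs": {
  "rows": [
    [[0,0,0],[0,0,0]],
    [[0,0,0],[0,0,0]],
    [[0,0,0],[0,0,0]],
    [[0,0,0],[0,0,0]],
    [[0,0,-0.06],[0,0,0]],
    [[0,0,-0.16],[0,0,0]],
    [[0,0,-0.28],[0,0,0]],
    [[0,0,-0.4],[0,0,0]],
    [[0,0,-0.44],[0,0,0]],
    [[0,0,-0.44],[0,0,0]]
  ],
  "claw": 0.4
}}

```text
time: 12.75
tool_pos: [0.4786, -0.4533, 0.3668]
tcp_rot: [2.26, 2.172, 0.0]
wrist_force: [1.1, 0.1, 0.3]
width: 0.703
grip_force: 0.0
```

Run:
```python
from h import *
from workcell import bot,cams
s=bot.read_state()
print(s["time"],s["tool_pos"],s["wrist_force"],tooly(s))
im=load(cams,"scene","top")
cv2.imwrite("pics/s5.png",im["scene"]);cv2.imwrite("pics/t5.png",im["top"])
# block foot: dark region on plate B in top view
g=cv2.resize(cv2.cvtColor(im["top"],cv2.COLOR_BGR2GRAY)[176:210,403:440],None,fx=8,fy=8,interpolation=2)
m=(g<110).astype(np.uint8);m=cv2.morphologyEx(m,cv2.MORPH_OPEN,np.ones((33,33),np.uint8))
m[:, :5]=0
cs,_=cv2.findContours(m,0,2)
u=lambda p:(403+(p[0]+.5)/8-.5,176+(p[1]+.5)/8-.5)
for c in cs:
    r=cv2.minAreaRect(c);print(r[0],r[1],r[2])
    B=[onz("top",u(p),.184) for p in cv2.boxPoints(r)]
    print(np.round(B,4).tolist(),onz("top",u(r[0]),.184).round(4))
```

```text
12.75 [ 0.47863741 -0.45333409  0.36683162] [1.14938969 0.14188157 0.28116227] -0.039662997043751945
(226.5, 246.5) (49.0, 93.0) 90.0
[[0.4373, -0.3849, 0.184], [0.4384, -0.4234, 0.184], [0.4182, -0.4236, 0.184], [0.4171, -0.3852, 0.184]] [ 0.4278 -0.4043  0.184 ]
(45.5, 229.0) (84.0, 81.0) 90.0
[[0.4496, -0.3124, 0.184], [0.4505, -0.3459, 0.184], [0.416, -0.3464, 0.184], [0.415, -0.313, 0.184]] [ 0.4328 -0.3294  0.184 ]
(17.0, 138.5) (65.0, 24.0) 90.0
[[0.483, -0.3119, 0.184], [0.4833, -0.3218, 0.184], [0.4564, -0.3222, 0.184], [0.4561, -0.3123, 0.184]] [ 0.4697 -0.3171  0.184 ]
(134.476318359375, 114.47382354736328) (123.54566955566406, 88.98884582519531) 2.862405300140381
[[0.4632, -0.3393, 0.184], [0.5, -0.3406, 0.184], [0.499, -0.3917, 0.184], [0.4622, -0.3904, 0.184]] [ 0.4811 -0.3655  0.184 ]
(263.0, 15.0) (30.0, 64.0) 90.0
[[0.5298, -0.4049, 0.184], [0.5306, -0.4315, 0.184], [0.5181, -0.4316, 0.184], [0.5173, -0.405, 0.184]] [ 0.5239 -0.4183  0.184 ]
(149.5, 10.5) (21.0, 69.0) 90.0
[[0.5283, -0.3568, 0.184], [0.5292, -0.3854, 0.184], [0.5204, -0.3855, 0.184], [0.5196, -0.3569, 0.184]] [ 0.5244 -0.3711  0.184 ]
```

Run:
```python
from h import *
from workcell import bot
chain(bot.read_state(),((.483,-.366,.366),-.02),((.483,-.366,.205),-.02))
```

```text
((0.483, -0.366, 0.366), -0.02) [0.3447, 0.0091, -0.018] [-0.0004, -0.0004, -0.0251]
((0.483, -0.366, 0.205), -0.02) [-0.0, 0.0, 0.644] [-0.0, -0.0, 0.0]
```

Call:
{"fn": "play_rows", "kwargs": {
  "rows": [
    [[0.1,0.003,0],[0,0,-0.01]],
    [[0.22,0.006,0],[0,0,-0.025]],
    [[0.31,0.009,0],[0,0,-0.025]],
    [[0.344,0.009,0],[0,0,-0.025]],
    [[0.344,0.009,0.1],[0,0,-0.025]],
    [[0.344,0.009,0.23],[0,0,-0.025]],
    [[0.344,0.009,0.36],[0,0,-0.025]],
    [[0.344,0.009,0.46],[0,0,-0.025]],
    [[0.344,0.009,0.46],[0,0,-0.025]],
    [[0.344,0.009,0.46],[0,0,-0.025]]
  ],
  "claw": -0.25
}}

```text
time: 13.68
tool_pos: [0.4812, -0.3652, 0.2437]
tcp_rot: [-2.239, -2.194, 0.002]
wrist_force: [-0.2, -0.1, 1.8]
width: 0.376
grip_force: 0.0
```

Run:
```python
from h import *
from workcell import bot,cams
s=bot.read_state()
print(s["time"],s["tool_pos"],s["wrist_force"],tooly(s),s["width"]*85,move(s,(.483,-.366,.205),-.02))
im=load(cams,"scene","top")
cv2.imwrite("pics/s6.png",im["scene"]);cv2.imwrite("pics/t6.png",im["top"])
o=np.zeros((600,800,3),np.uint8)
o[:336]=cv2.resize(im["scene"][113:166,374:500],(800,336),interpolation=2)
o[340:600,:780]=cv2.resize(im["top"][165:217,325:481],(780,260),interpolation=2)
cv2.imwrite("pics/c10.png",np.clip(o*1.1,0,255).astype(np.uint8))
```

```text
13.6833 [ 0.48124594 -0.36521796  0.24365944] [-0.1503964  -0.09818584  1.77565765] -0.02023785217322175 31.933437337969366 ([-0.0036, 0.008, 0.1546], [-0.0072, -0.0053, -0.0003])
```

View pics/c10.png

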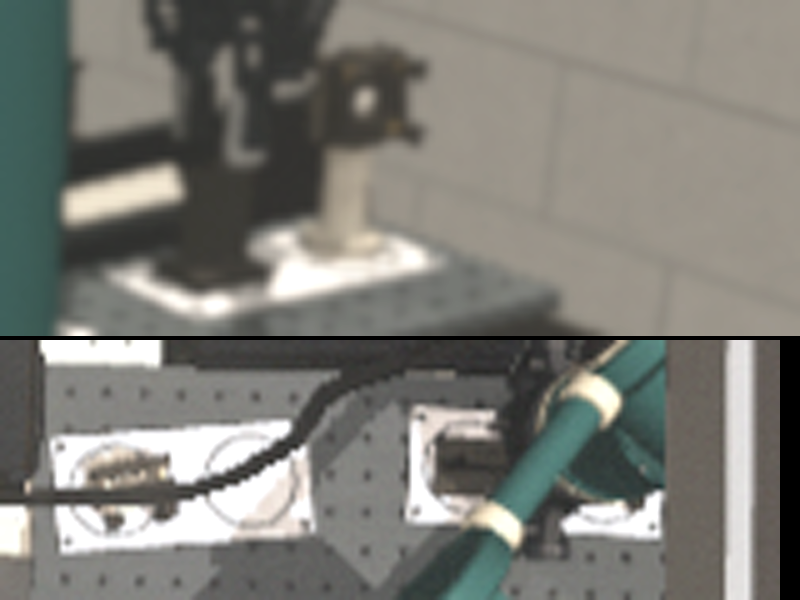

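The mirror2 head is upright on plate B at (365,100), and the fingers hang just above the block plate's top at (215,165), straddling it. Descending.

Call:
{"fn": "play_rows", "kwargs": {
  "rows": [
    [[-0.003,0.006,0.02],[0,0,0]],
    [[-0.003,0.006,0.05],[0,0,0]],
    [[-0.003,0.006,0.08],[0,0,0]],
    [[-0.003,0.006,0.11],[0,0,0]],
    [[-0.003,0.006,0.135],[0,0,0]],
    [[-0.003,0.006,0.153],[0,0,0]],
    [[-0.003,0.006,0.153],[0,0,0]]
  ]
}}

```text
time: 14.37
tool_pos: [0.4837, -0.3664, 0.2071]
tcp_rot: [-2.242, -2.197, 0.0]
wrist_force: [0.2, 0.5, 0.1]
width: 0.374
grip_force: 0.0
```

Call:
{"fn": "play_rows", "kwargs": {
  "rows": [
    [[0,0,0],[0,0,0]],
    [[0,0,0],[0,0,0]],
    [[0,0,0],[0,0,0]],
    [[0,0,0],[0,0,0]],
    [[0,0,0],[0,0,0]],
    [[0,0,0],[0,0,0]]
  ],
  "claw": -1,
  "newtons": 40
}}

```text
time: 14.87
tool_pos: [0.4845, -0.367, 0.2091]
tcp_rot: [2.244, 2.199, 0.0]
wrist_force: [-0.5, -0.3, -1.3]
width: 0.065
grip_force: 41.7
```

Run:
```python
from h import *
chain(nom((.484,-.3667,.207),-.02),((.484,-.3667,.335),-.02),((.4715,-.221,.335),.08),((.4715,-.221,.21),.08))
```

```text
((0.484, -0.3667, 0.335), -0.02) [0.0, -0.0, -0.512] [-0.0, -0.0, 0.0]
((0.4715, -0.221, 0.335), 0.08) [0.5817, -0.0616, 0.0] [-0.0, -0.0, -0.1273]
((0.4715, -0.221, 0.21), 0.08) [0.0, -0.0, 0.5] [0.0, 0.0, 0.0]
```

Call:
{"fn": "play_rows", "kwargs": {
  "rows": [
    [[0,0,-0.06],[0,0,0]],
    [[0,0,-0.16],[0,0,0]],
    [[0,0,-0.28],[0,0,0]],
    [[0,0,-0.4],[0,0,0]],
    [[0,0,-0.5],[0,0,0]],
    [[0,0,-0.52],[0,0,0]],
    [[0,0,-0.52],[0,0,0]]
  ]
}}

```text
time: 15.45
tool_pos: [0.4856, -0.3679, 0.3418]
tcp_rot: [2.24, 2.195, 0.001]
wrist_force: [-0.9, 0.4, -1.9]
width: 0.064
grip_force: 41.8
```

Call:
{"fn": "play_rows", "kwargs": {
  "rows": [
    [[0.05,-0.005,0],[0,0,-0.02]],
    [[0.14,-0.015,0],[0,0,-0.04]],
    [[0.25,-0.026,0],[0,0,-0.06]],
    [[0.36,-0.038,0],[0,0,-0.08]],
    [[0.46,-0.049,0],[0,0,-0.1]],
    [[0.54,-0.057,0],[0,0,-0.127]],
    [[0.582,-0.062,0],[0,0,-0.127]],
    [[0.582,-0.062,0.05],[0,0,-0.127]],
    [[0.582,-0.062,0.15],[0,0,-0.127]],
    [[0.582,-0.062,0.27],[0,0,-0.127]],
    [[0.582,-0.062,0.37],[0,0,-0.127]],
    [[0.582,-0.062,0.44],[0,0,-0.127]],
    [[0.582,-0.062,0.48],[0,0,-0.127]],
    [[0.582,-0.062,0.48],[0,0,-0.127]],
    [[0.582,-0.062,0.48],[0,0,-0.127]]
  ]
}}

```text
time: 16.7
tool_pos: [0.4714, -0.2215, 0.2179]
tcp_rot: [-2.13, -2.306, 0.001]
wrist_force: [-0.0, 0.6, -1.9]
width: 0.065
grip_force: 41.6
```

Run:
```python
from h import *
from workcell import bot,cams
s=bot.read_state()
print(s["time"],s["tool_pos"],s["wrist_force"],tooly(s),s["width"]*85,move(s,(.4715,-.221,.209),.08))
im=load(cams,"scene","top")
o=np.zeros((600,800,3),np.uint8)
o[:336]=cv2.resize(im["scene"][128:181,330:456],(800,336),interpolation=2)
o[340:600,:780]=cv2.resize(im["top"][165:217,325:481],(780,260),interpolation=2)
cv2.imwrite("pics/c11.png",np.clip(o*1.1,0,255).astype(np.uint8))
```

```text
16.7 [ 0.47139896 -0.22146548  0.21789251] [-0.0275664   0.60705633 -1.91461186] 0.07912693437715984 5.487582230081221 ([0.0018, 0.0006, 0.0356], [-0.0025, -0.0012, -0.0011])
```

View pics/c11.png

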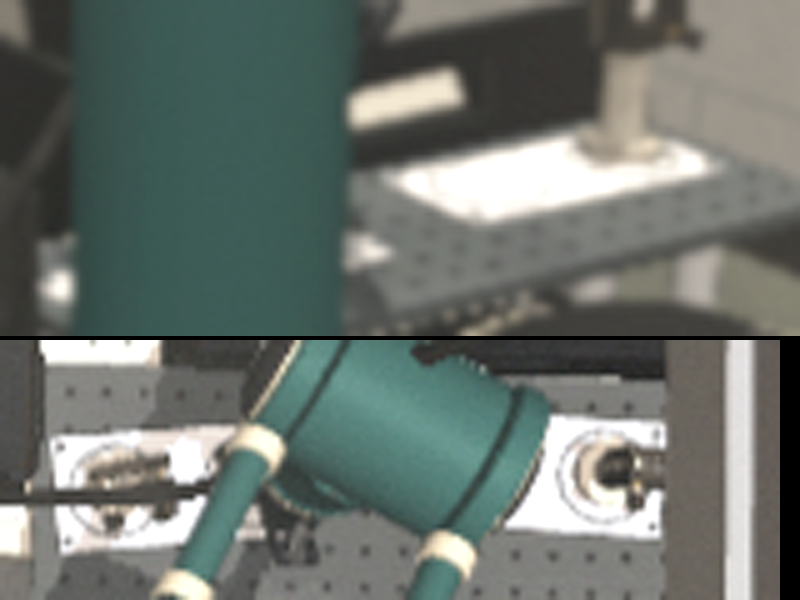

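Mirror2 stands centred in ring B-right in the lower panel at ~(602,472). The arm hides the block. Setting the block down.

Call:
{"fn": "play_rows", "kwargs": {
  "rows": [
    [[0,0,0.015],[0,0,0]],
    [[0,0,0.027],[0,0,0]],
    [[0,0,0.035],[0,0,0]],
    [[0,0,0.038],[0,0,0]],
    [[0,0,0.038],[0,0,0]]
  ]
}}

```text
time: 17.22
tool_pos: [0.4719, -0.2212, 0.2094]
tcp_rot: [-2.131, -2.308, 0.0]
wrist_force: [-0.2, 0.4, -1.9]
width: 0.063
grip_force: 41.7
```

Call:
{"fn": "play_rows", "kwargs": {
  "rows": [
    [[0,0,0.004],[0,0,0]],
    [[0,0,0.008],[0,0,0]],
    [[0,0,0.008],[0,0,0]]
  ]
}}

```text
time: 17.47
tool_pos: [0.4722, -0.2213, 0.2085]
tcp_rot: [2.131, 2.308, 0.0]
wrist_force: [-1.6, 0.6, 3.4]
width: 0.063
grip_force: 42.4
```

Contact. Release with a small opening, rise, then head for mirror1.

Call:
{"fn": "play_rows", "kwargs": {
  "rows": [
    [[0,0,0],[0,0,0]],
    [[0,0,0],[0,0,0]],
    [[0,0,0],[0,0,0]],
    [[0,0,0],[0,0,0]],
    [[0,0,-0.06],[0,0,0]],
    [[0,0,-0.16],[0,0,0]],
    [[0,0,-0.28],[0,0,0]],
    [[0,0,-0.4],[0,0,0]],
    [[0,0,-0.52],[0,0,0]],
    [[0,0,-0.62],[0,0,0]],
    [[0,0,-0.62],[0,0,0]]
  ],
  "claw": -0.25
}}

```text
time: 18.38
tool_pos: [0.4743, -0.2225, 0.3695]
tcp_rot: [2.124, 2.3, 0.004]
wrist_force: [0.8, 0.5, 0.6]
width: 0.377
grip_force: 0.0
```

Run:
```python
from h import *
from workcell import bot
s=bot.read_state();print(s["time"],s["tool_pos"],s["wrist_force"])
chain(s,((.458,-.131,.363),.22),((.458,-.131,.250),.22))
```

```text
18.3833 [ 0.47433605 -0.2225187   0.36946147] [0.82904026 0.48713917 0.55792702]
((0.458, -0.131, 0.363), 0.22) [0.3703, -0.0362, 0.0233] [0.0112, 0.0083, -0.1787]
((0.458, -0.131, 0.25), 0.22) [0.0, -0.0, 0.452] [0.0, 0.0, 0.0]
```

Call:
{"fn": "play_rows", "kwargs": {
  "rows": [
    [[0.09,-0.009,0],[0,0,-0.05]],
    [[0.2,-0.02,0.01],[0,0,-0.1]],
    [[0.31,-0.03,0.02],[0,0,-0.15]],
    [[0.37,-0.036,0.023],[0,0,-0.179]],
    [[0.37,-0.036,0.023],[0,0,-0.179]],
    [[0.37,-0.036,0.12],[0,0,-0.179]],
    [[0.37,-0.036,0.22],[0,0,-0.179]],
    [[0.37,-0.036,0.31],[0,0,-0.179]],
    [[0.37,-0.036,0.38],[0,0,-0.179]],
    [[0.37,-0.036,0.44],[0,0,-0.179]],
    [[0.37,-0.036,0.475],[0,0,-0.179]],
    [[0.37,-0.036,0.475],[0,0,-0.179]]
  ],
  "claw": 0.4
}}

```text
time: 19.38
tool_pos: [0.4541, -0.1298, 0.2409]
tcp_rot: [-1.962, -2.448, 0.003]
wrist_force: [-1.0, -0.8, 0.3]
width: 0.698
grip_force: 0.0
```

Call:
{"fn": "play_rows", "kwargs": {
  "rows": [
    [[0,0,0],[0,0,0]],
    [[0,0,0],[0,0,0]],
    [[0,0,0],[0,0,0]],
    [[0,0,0],[0,0,0]],
    [[0,0,0],[0,0,0]],
    [[0,0,0],[0,0,0]],
    [[0,0,0],[0,0,0]],
    [[0,0,0],[0,0,0]]
  ],
  "claw": -1,
  "newtons": 50
}}

```text
time: 20.05
tool_pos: [0.4566, -0.1301, 0.2452]
tcp_rot: [1.962, 2.45, 0.001]
wrist_force: [1.5, -0.4, 5.2]
width: 0.269
grip_force: 52.4
```

Run:
```python
from h import *
from workcell import bot
s=bot.read_state();print(s["time"],s["tool_pos"],s["wrist_force"],s["torque"],tooly(s),s["width"]*85)
```

```text
20.05 [ 0.45661513 -0.13009436  0.2451734 ] [ 1.4586981  -0.38578174  5.21172165] [-0.14815279 -0.17775296 -0.00129788] 0.22037270675312295 22.897460214040688
```

Run:
```python
from h import *
chain(nom((.4543,-.1297,.241),.2204),((.4543,-.1297,.371),.2204),((.4805,-.366,.371),-.04))
```

```text
((0.4543, -0.1297, 0.371), 0.2204) [-0.0, 0.0, -0.52] [0.0, 0.0, 0.0]
((0.4805, -0.366, 0.371), -0.04) [-0.9452, -0.1044, 0.0] [0.0, 0.0, 0.3316]
```

Call:
{"fn": "play_rows", "kwargs": {
  "rows": [
    [[0,0,-0.06],[0,0,0]],
    [[0,0,-0.16],[0,0,0]],
    [[0,0,-0.28],[0,0,0]],
    [[0,0,-0.4],[0,0,0]],
    [[0,0,-0.5],[0,0,0]],
    [[0,0,-0.52],[0,0,0]],
    [[0,0,-0.52],[0,0,0]]
  ]
}}

```text
time: 20.63
tool_pos: [0.456, -0.1299, 0.3747]
tcp_rot: [1.963, 2.451, 0.001]
wrist_force: [-0.7, -0.5, -4.1]
width: 0.27
grip_force: 51.5
```

Call:
{"fn": "play_rows", "kwargs": {
  "rows": [
    [[-0.05,-0.005,0],[0,0,0.02]],
    [[-0.14,-0.015,0],[0,0,0.05]],
    [[-0.25,-0.028,0],[0,0,0.09]],
    [[-0.37,-0.041,0],[0,0,0.13]],
    [[-0.49,-0.054,0],[0,0,0.17]],
    [[-0.61,-0.067,0],[0,0,0.21]],
    [[-0.72,-0.08,0],[0,0,0.25]],
    [[-0.82,-0.09,0],[0,0,0.29]],
    [[-0.9,-0.1,0],[0,0,0.32]],
    [[-0.945,-0.104,0],[0,0,0.332]],
    [[-0.945,-0.104,0],[0,0,0.332]],
    [[-0.945,-0.104,0],[0,0,0.332]],
    [[-0.945,-0.104,0],[0,0,0.332]]
  ]
}}

```text
time: 21.72
tool_pos: [0.4814, -0.365, 0.3723]
tcp_rot: [-2.263, -2.175, -0.0]
wrist_force: [0.2, -0.1, -3.6]
width: 0.271
grip_force: 51.3
```

Run:
```python
from h import *
from workcell import bot,cams
s=bot.read_state();print(s["time"],s["tool_pos"],s["wrist_force"],tooly(s),s["width"]*85,move(s,(.4805,-.366,.249),-.04))
im=load(cams,"top","scene");cv2.imwrite("pics/t7.png",im["top"]);cv2.imwrite("pics/s7.png",im["scene"])
# block on plate A in top
g=cv2.resize(cv2.cvtColor(im["top"],cv2.COLOR_BGR2GRAY)[176:212,330:395],None,fx=8,fy=8,interpolation=2)
m=(g<110).astype(np.uint8);m=cv2.morphologyEx(m,cv2.MORPH_OPEN,np.ones((41,41),np.uint8))
u=lambda p:(330+(p[0]+.5)/8-.5,176+(p[1]+.5)/8-.5)
for c in cv2.findContours(m,0,2)[0]:
    r=cv2.minAreaRect(c);print(r,onz("top",u(r[0]),.184).round(4))
for c in cv2.HoughCircles(g,cv2.HOUGH_GRADIENT,1.5,200,param1=80,param2=12,minRadius=70,maxRadius=82)[0]: print("ring",onz("top",u(c[:2]),.174).round(4),c[2]/8)
```

```text
21.7167 [ 0.48140738 -0.36500549  0.37234046] [ 0.17981924 -0.06661084 -3.61774788] -0.040000290837263856 23.059973413975058 ([-0.0052, -0.0025, 0.4934], [-0.0025, -0.0028, -0.0])
((391.49993896484375, 260.5), (188.99996948242188, 52.99999237060547), -0.0) [ 0.4169 -0.2316  0.184 ]
((416.18170166015625, 64.37932586669922), (115.95567321777344, 222.62454223632812), 81.37265014648438) [ 0.498  -0.2401  0.184 ]
((16.499996185302734, 61.49999237060547), (32.99999237060547, 122.99998474121094), 0.0) [ 0.4942 -0.0753  0.184 ]
ring [ 0.4589 -0.1268  0.174 ] 9.03125
ring [ 0.4672 -0.2164  0.174 ] 8.88125
```

Call:
{"fn": "play_rows", "kwargs": {
  "rows": [
    [[-0.005,-0.003,0.1],[0,0,0]],
    [[-0.005,-0.003,0.22],[0,0,0]],
    [[-0.005,-0.003,0.33],[0,0,0]],
    [[-0.005,-0.003,0.41],[0,0,0]],
    [[-0.005,-0.003,0.46],[0,0,0]],
    [[-0.005,-0.003,0.485],[0,0,0]],
    [[-0.005,-0.003,0.495],[0,0,0]],
    [[-0.005,-0.003,0.505],[0,0,0]],
    [[-0.005,-0.003,0.512],[0,0,0]],
    [[-0.005,-0.003,0.512],[0,0,0]]
  ]
}}

```text
time: 22.65
tool_pos: [0.4817, -0.3677, 0.2471]
tcp_rot: [2.264, 2.175, 0.0]
wrist_force: [0.4, -0.0, -3.7]
width: 0.265
grip_force: 51.2
```

Call:
{"fn": "play_rows", "kwargs": {
  "rows": [
    [[0.002,-0.003,0.006],[0,0,0]],
    [[0.003,-0.003,0.012],[0,0,0]],
    [[0.003,-0.003,0.012],[0,0,0]]
  ]
}}

```text
time: 22.9
tool_pos: [0.481, -0.3672, 0.2452]
tcp_rot: [2.264, 2.174, 0.0]
wrist_force: [-1.7, 0.5, 3.5]
width: 0.271
grip_force: 52.2
```

Call:
{"fn": "play_rows", "kwargs": {
  "rows": [
    [[0,0,0],[0,0,0]],
    [[0,0,0],[0,0,0]],
    [[0,0,0],[0,0,0]],
    [[0,0,0],[0,0,0]],
    [[0,0,-0.06],[0,0,0]],
    [[0,0,-0.16],[0,0,0]],
    [[0,0,-0.28],[0,0,0]],
    [[0,0,-0.4],[0,0,0]],
    [[0,0,-0.48],[0,0,0]],
    [[0,0,-0.48],[0,0,0]]
  ],
  "claw": 0.4
}}

```text
time: 23.73
tool_pos: [0.4822, -0.3679, 0.3693]
tcp_rot: [2.259, 2.169, 0.002]
wrist_force: [1.1, -0.6, 1.4]
width: 0.701
grip_force: 0.0
```

Run:
```python
from h import *
from workcell import bot
s=bot.read_state();print(s["time"],s["tool_pos"],s["wrist_force"])
# final selector grip: bar at one-dot -> tool y yaw 2.29
chain(s,((.47,-.13,.36),.73),((.485,.14,.36),1.5),((.506,.4195,.31),2.28),((.506,.4195,.177),2.28))
```

```text
23.7333 [ 0.48221813 -0.36794437  0.3692783 ] [ 1.1240138  -0.55483743  1.41342147]
((0.47, -0.13, 0.36), 0.73) [0.9492, -0.0876, 0.0306] [0.0068, 0.0114, -0.981]
((0.485, 0.14, 0.36), 1.5) [0.7648, 0.7649, -0.0] [0.0, 0.0, -0.9804]
((0.506, 0.4195, 0.31), 2.28) [-0.0047, 1.1211, 0.2] [-0.0, 0.0, -0.9931]
((0.506, 0.4195, 0.177), 2.28) [-0.0, -0.0, 0.532] [0.0, -0.0, -0.0]
```

Call:
{"fn": "play_rows", "kwargs": {
  "rows": [
    [[0.1,-0.009,0.01],[0,0,-0.1]],
    [[0.23,-0.02,0.02],[0,0,-0.24]],
    [[0.36,-0.033,0.02],[0,0,-0.38]],
    [[0.5,-0.046,0.02],[0,0,-0.52]],
    [[0.64,-0.06,0.02],[0,0,-0.66]],
    [[0.78,-0.07,0.02],[0,0,-0.8]],
    [[0.9,-0.08,0.02],[0,0,-0.92]],
    [[0.949,-0.088,0.02],[0,0,-0.981]]
  ],
  "claw": 0.0
}}

```text
time: 24.4
tool_pos: [0.4673, -0.1252, 0.3568]
tcp_rot: [-1.272, -2.871, -0.002]
wrist_force: [0.1, 0.1, 0.6]
width: 0.5
grip_force: 0.0
```

Call:
{"fn": "play_rows", "kwargs": {
  "rows": [
    [[0.1,0.1,0],[0,0,-0.13]],
    [[0.21,0.21,0],[0,0,-0.27]],
    [[0.32,0.32,0],[0,0,-0.41]],
    [[0.43,0.43,0],[0,0,-0.55]],
    [[0.54,0.54,0],[0,0,-0.69]],
    [[0.65,0.65,0],[0,0,-0.83]],
    [[0.765,0.765,0],[0,0,-0.98]],
    [[0.765,0.765,0],[0,0,-0.98]],
    [[0.765,0.765,0],[0,0,-0.98]],
    [[0.765,0.765,0],[0,0,-0.98]]
  ]
}}

```text
time: 25.23
tool_pos: [0.4828, 0.1411, 0.3569]
tcp_rot: [-0.112, -3.138, 0.002]
wrist_force: [0.4, 1.0, -0.4]
width: 0.501
grip_force: 0.0
```

Run:
```python
from h import *
from workcell import bot,cams
s=bot.read_state();print(s["time"],s["tool_pos"],s["wrist_force"],tooly(s))
chain(s,((.5,.38,.36),2.2),((.506,.4195,.31),2.28),((.506,.4195,.177),2.28))
im=load(cams,"top","scene");cv2.imwrite("pics/t8.png",im["top"]);cv2.imwrite("pics/s8.png",im["scene"])
o=np.zeros((600,800,3),np.uint8)
o[:300,:800]=cv2.resize(im["top"][170:221,325:461],(800,300),interpolation=2)
o[304:600,:400]=cv2.resize(im["scene"][110:196,330:446],(400,296),interpolation=2)
o[304:600,404:790]=cv2.resize(im["top"][155:205,160:225],(386,296),interpolation=2)
cv2.imwrite("pics/c12.png",np.clip(o*1.1,0,255).astype(np.uint8))
```

```text
25.2333 [0.48282768 0.14111902 0.35692152] [ 0.35923193  1.01203282 -0.39209377] 1.4993325546639773
((0.5, 0.38, 0.36), 2.2) [-0.0003, 0.958, -0.0137] [-0.0012, -0.002, -0.8921]
((0.506, 0.4195, 0.31), 2.28) [-0.1124, 0.1136, 0.2] [0.0, -0.0, -0.1019]
((0.506, 0.4195, 0.177), 2.28) [-0.0, -0.0, 0.532] [0.0, -0.0, -0.0]
```

View pics/c12.png

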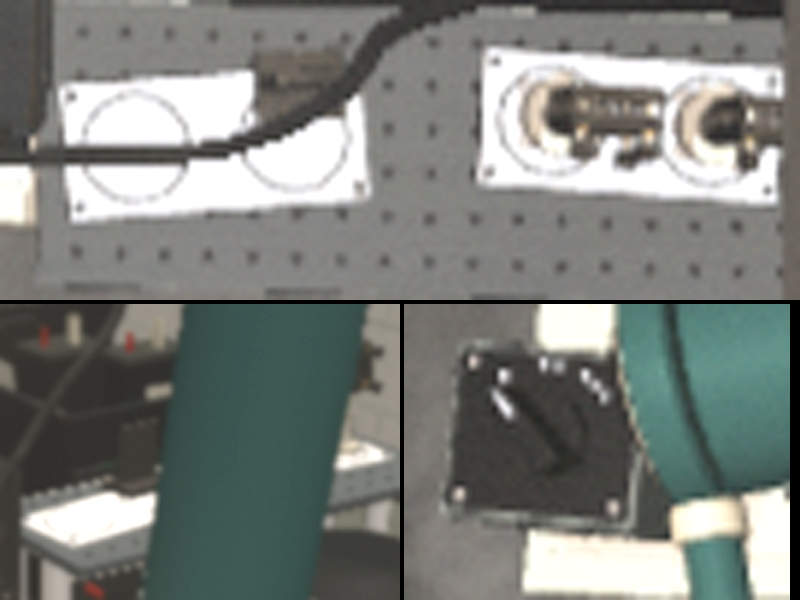

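The last view shows that the block on plate A has been knocked back about 5 cm: its foot centre is at crop (299,84) while ring A-right is at (293,137). It still looks upright. Both mirrors stand on plate B, and the selector is at one dot. I'll measure the block and the mirror feet numerically.

Run:
```python
from h import *
from workcell import bot,cams
load(cams,"top","scene")
t=cv2.imread("pics/t8.png").astype(int)
u=lambda x,y:(325+x/5.88-.42,170+y/5.88-.42)
print("block",[onz("top",u(*p),.184).round(4).tolist() for p in [(255,48),(343,50),(255,117),(299,84)]],"ringAr",onz("top",u(293,137),.174).round(4))
b=(t[:,:,2]-t[:,:,0]);g=t.sum(2)//3
print("R-B cols 408..458 rows 178..206")
for r in range(178,207): print(r,' '.join("%3d"%v for v in b[r,408:459]))
print("gray block cols 364..388")
for r in range(174,196): print(r,' '.join("%3d"%v for v in g[r,362:390]))
```

```text
block [[0.5161, -0.1947, 0.184], [0.5165, -0.2442, 0.184], [0.4773, -0.1955, 0.184], [0.4966, -0.2198, 0.184]] ringAr [ 0.4674 -0.2187  0.174 ]
R-B cols 408..458 rows 178..206
178  -2  -2  -2  -1   0   2   4   6   2   4   4   4   2   4   1   2   4   3   4   4   3   2   2   0   3   1   3   2   6   4   5   5   5   3   4   4   6   4   6   3   4   2   5   1   3   4   6   1   2   5   8
179  -1   0  -2  -1  -1  -1  -1  -1  -2  -2  -2  -1  -3  -2  -2  -2  -1   0   0   4   3   5   3   4   5   3   1   3   2   2   2   5   5   4   4   4   5   5   6   4   4   2   3   4   2   2   3   5   4   2  11
180   4   2  -1  -1  -2  -2  -3  -2  -2  -3  -2  -2  -3  -2  -2  -1  -1  -2  -2  -1   0  -1  -2  -2  -2  -2  -4  -2  -1  -2  -1  -1  -1   3   4   4   2   5   6   4   3   4   3   4   3   4   4   4   5   3  10
181   0  -4  -2  -2  -1  -2  -1  -1  -1  -2  -2  -2  -1   2   1  -1  -2  -2  -2  -2  -2  -2  -2  -3  -2  -2  -2  -2  -1  -1  -2  -2  -3  -1  -1   0  -2  -2  -2  -3  -2  -3  -2  -2  -1  -4   0   3   4   6   9
182  -2  -2  -1  -2  -2   1   0  -2  -1  -3   2  14  21  22   9   0  -2  -2  -1  -2  -1  -1 
[... 6984 characters left out ...]
 121
190 241 240 240 232 168 234 164 117  83  77  63  59  61  64  59  64 150 201 212 210 206 176 235 239 220 139 121 123
191 241 241 240 225 196 182 120  91  65  63  63  59  59  60  73 193 226 239 240 240 239 198 225 238 219 136 120 122
192 240 240 197 161 150  90  65  65  62  64  64  63  71 193 209 238 241 240 240 240 239 212 205 236 232 145 120 121
193 181 182  98  65  61  66  67  61  60  62  73 193 206 236 240 240 241 240 240 240 240 223 193 236 240 149 120 121
194  66  67  65  63  66  64  62  73 192 206 205 236 239 241 241 239 239 240 241 240 240 212 208 237 240 151 123 121
195  68  68  63  65  67 195 205 206 238 241 240 240 239 240 240 240 241 240 241 240 240 184 229 239 241 143 120 124
```

Run:
```python
from h import *
from workcell import bot
chain(bot.read_state(),((.485,-.05,.355),.75),((.499,-.220,.355),.12),((.499,-.220,.206),.12))
```

```text
((0.485, -0.05, 0.355), 0.75) [-0.0637, -0.7576, 0.0111] [-0.0004, 0.0002, 0.9508]
((0.499, -0.22, 0.355), 0.12) [-0.5357, -0.4225, 0.0] [0.0, 0.0, 0.8021]
((0.499, -0.22, 0.206), 0.12) [-0.0, 0.0, 0.596] [-0.0, -0.0, 0.0]
```

Call:
{"fn": "play_rows", "kwargs": {
  "rows": [
    [[-0.008,-0.1,0],[0,0,0.13]],
    [[-0.017,-0.21,0],[0,0,0.27]],
    [[-0.026,-0.32,0.01],[0,0,0.41]],
    [[-0.036,-0.43,0.01],[0,0,0.55]],
    [[-0.046,-0.54,0.01],[0,0,0.69]],
    [[-0.055,-0.65,0.01],[0,0,0.82]],
    [[-0.064,-0.758,0.01],[0,0,0.951]]
  ],
  "claw": -0.3
}}

```text
time: 26.02
tool_pos: [0.485, -0.0512, 0.3555]
tcp_rot: [1.26, 2.877, -0.0]
wrist_force: [0.2, 0.1, -0.6]
width: 0.351
grip_force: 0.0
```

Call:
{"fn": "play_rows", "kwargs": {
  "rows": [
    [[-0.09,-0.07,0],[0,0,0.13]],
    [[-0.18,-0.14,0],[0,0,0.27]],
    [[-0.27,-0.21,0],[0,0,0.41]],
    [[-0.36,-0.285,0],[0,0,0.55]],
    [[-0.45,-0.355,0],[0,0,0.69]],
    [[-0.536,-0.423,0],[0,0,0.802]],
    [[-0.536,-0.423,0],[0,0,0.802]],
    [[-0.536,-0.423,0.1],[0,0,0.802]],
    [[-0.536,-0.423,0.22],[0,0,0.802]],
    [[-0.536,-0.423,0.34],[0,0,0.802]],
    [[-0.536,-0.423,0.4],[0,0,0.802]],
    [[-0.536,-0.423,0.4],[0,0,0.802]],
    [[-0.536,-0.423,0.4],[0,0,0.802]]
  ]
}}

```text
time: 27.1
tool_pos: [0.4989, -0.2189, 0.2546]
tcp_rot: [-2.081, -2.351, 0.001]
wrist_force: [1.1, 0.3, -0.3]
width: 0.35
grip_force: 0.0
```

Run:
```python
from h import *
from workcell import bot,cams
s=bot.read_state();print(s["time"],s["tool_pos"],s["wrist_force"],tooly(s),s["width"]*85)
chain(s,((.499,-.220,.206),.12))
```

```text
27.1 [ 0.4988669  -0.21890105  0.25459487] [ 1.09237563  0.33256624 -0.30234932] 0.12189838127645855 29.748360248210663
((0.499, -0.22, 0.206), 0.12) [-0.0047, 0.0003, 0.1944] [-0.0022, -0.0015, 0.0024]
```

Call:
{"fn": "play_rows", "kwargs": {
  "rows": [
    [[-0.004,0,0.03],[0,0,0]],
    [[-0.004,0,0.06],[0,0,0]],
    [[-0.004,0,0.09],[0,0,0]],
    [[-0.004,0,0.12],[0,0,0]],
    [[-0.004,0,0.15],[0,0,0]],
    [[-0.004,0,0.175],[0,0,0]],
    [[-0.004,0,0.19],[0,0,0]],
    [[-0.004,0,0.19],[0,0,0]]
  ]
}}

```text
time: 27.77
tool_pos: [0.4993, -0.2192, 0.2063]
tcp_rot: [-2.079, -2.352, 0.001]
wrist_force: [-0.6, -0.7, -1.4]
width: 0.351
grip_force: 0.0
```

Call:
{"fn": "play_rows", "kwargs": {
  "rows": [
    [[0,0,0],[0,0,0]],
    [[0,0,0],[0,0,0]],
    [[0,0,0],[0,0,0]],
    [[0,0,0],[0,0,0]],
    [[0,0,0],[0,0,0]],
    [[0,0,0],[0,0,0]]
  ],
  "claw": -1,
  "newtons": 40
}}

```text
time: 28.27
tool_pos: [0.5001, -0.2197, 0.208]
tcp_rot: [2.081, 2.353, 0.0]
wrist_force: [0.1, -0.3, -1.4]
width: 0.059
grip_force: 42.0
```

Run:
```python
from h import *
from workcell import bot,cams
s=bot.read_state();print(s["time"],s["tool_pos"],s["wrist_force"],tooly(s),s["width"]*85)
```

```text
28.2667 [ 0.50010781 -0.21971057  0.20799386] [ 0.07590215 -0.33064969 -1.42332345] 0.12288554120073936 5.010603248011215
```

Run:
```python
from h import *
chain(nom((.4995,-.2195,.206),.122),((.4995,-.2195,.246),.122),((.4703,-.2185,.246),.1),((.4703,-.2185,.21),.1))
```

```text
((0.4995, -0.2195, 0.246), 0.122) [-0.0, 0.0, -0.16] [0.0, 0.0, 0.0]
((0.4703, -0.2185, 0.246), 0.1) [0.0182, -0.1154, -0.0] [0.0, 0.0, 0.028]
((0.4703, -0.2185, 0.21), 0.1) [0.0, -0.0, 0.144] [0.0, 0.0, -0.0]
```

Call:
{"fn": "play_rows", "kwargs": {
  "rows": [
    [[0,0,-0.05],[0,0,0]],
    [[0,0,-0.1],[0,0,0]],
    [[0,0,-0.16],[0,0,0]],
    [[0,0,-0.16],[0,0,0]],
    [[-0.005,-0.03,-0.16],[0,0,0.01]],
    [[-0.01,-0.07,-0.16],[0,0,0.02]],
    [[-0.01,-0.11,-0.16],[0,0,0.028]],
    [[-0.01,-0.115,-0.16],[0,0,0.028]],
    [[-0.01,-0.115,-0.1],[0,0,0.028]],
    [[-0.01,-0.115,-0.04],[0,0,0.028]],
    [[-0.01,-0.115,-0.01],[0,0,0.028]],
    [[-0.01,-0.115,-0.01],[0,0,0.028]]
  ]
}}

```text
time: 29.27
tool_pos: [0.4705, -0.2251, 0.2086]
tcp_rot: [-2.105, -2.328, 0.001]
wrist_force: [0.5, 0.5, -1.1]
width: 0.066
grip_force: 42.3
```

The block ended 6.6 mm short in y because I wrote the wrong sign on the tool x shift. Raising it slightly and shifting before setting it down.

Call:
{"fn": "play_rows", "kwargs": {
  "rows": [
    [[0,0,-0.02],[0,0,0]],
    [[0,0,-0.03],[0,0,0]],
    [[0.015,0,-0.03],[0,0,0]],
    [[0.027,0,-0.03],[0,0,0]],
    [[0.027,0,-0.03],[0,0,0]],
    [[0.027,0,-0.01],[0,0,0]],
    [[0.027,0,0],[0,0,0]],
    [[0.027,0,0],[0,0,0]]
  ]
}}

```text
time: 29.93
tool_pos: [0.4704, -0.2186, 0.2091]
tcp_rot: [-2.105, -2.329, 0.001]
wrist_force: [-1.1, 0.6, -0.6]
width: 0.061
grip_force: 42.4
```

Call:
{"fn": "play_rows", "kwargs": {
  "rows": [
    [[0,0,0.005],[0,0,0]],
    [[0,0,0.009],[0,0,0]],
    [[0,0,0.009],[0,0,0]]
  ]
}}

```text
time: 30.18
tool_pos: [0.471, -0.219, 0.2078]
tcp_rot: [-2.106, -2.33, 0.0]
wrist_force: [-0.3, -0.9, -1.2]
width: 0.064
grip_force: 42.4
```

Call:
{"fn": "play_rows", "kwargs": {
  "rows": [
    [[0,0,0.005],[0,0,0]],
    [[0,0,0.01],[0,0,0]],
    [[0,0,0.01],[0,0,0]]
  ]
}}

```text
time: 30.43
tool_pos: [0.4713, -0.2191, 0.2076]
tcp_rot: [2.106, 2.33, 0.0]
wrist_force: [-4.8, 2.9, 8.3]
width: 0.06
grip_force: 43.8
```

Firm contact. Release and rise.

Call:
{"fn": "play_rows", "kwargs": {
  "rows": [
    [[0,0,0],[0,0,0]],
    [[0,0,0],[0,0,0]],
    [[0,0,0],[0,0,0]],
    [[0,0,0],[0,0,0]],
    [[0,0,-0.06],[0,0,0]],
    [[0,0,-0.16],[0,0,0]],
    [[0,0,-0.28],[0,0,0]],
    [[0,0,-0.4],[0,0,0]],
    [[0,0,-0.52],[0,0,0]],
    [[0,0,-0.62],[0,0,0]],
    [[0,0,-0.62],[0,0,0]]
  ],
  "claw": -0.3
}}

```text
time: 31.35
tool_pos: [0.4735, -0.2202, 0.3673]
tcp_rot: [2.1, 2.323, 0.004]
wrist_force: [1.0, -0.7, 0.2]
width: 0.348
grip_force: 0.0
```

Run:
```python
from h import *
from workcell import bot
s=bot.read_state();print(s["time"],s["tool_pos"],s["wrist_force"],tooly(s))
chain(s,((.478,-.01,.36),.83),((.49,.20,.36),1.56),((.505,.405,.34),2.28),((.506,.4195,.177),2.28))
```

```text
31.35 [ 0.47345572 -0.2202232   0.36732571] [ 0.98083039 -0.72764669  0.21324907] 0.10089508118964294
((0.478, -0.01, 0.36), 0.83) [0.8349, 0.1025, 0.0253] [0.0081, 0.0113, -0.9283]
((0.49, 0.2, 0.36), 1.56) [0.5315, 0.6523, -0.0] [0.0, 0.0, -0.9295]
((0.505, 0.405, 0.34), 2.28) [-0.0511, 0.8206, 0.08] [-0.0, 0.0, -0.9167]
((0.506, 0.4195, 0.177), 2.28) [-0.0408, 0.0414, 0.652] [0.0, -0.0, -0.0]
```

Call:
{"fn": "play_rows", "kwargs": {
  "rows": [
    [[0.1,0.012,0],[0,0,-0.11]],
    [[0.22,0.027,0.01],[0,0,-0.24]],
    [[0.34,0.04,0.02],[0,0,-0.38]],
    [[0.46,0.056,0.02],[0,0,-0.51]],
    [[0.58,0.07,0.02],[0,0,-0.65]],
    [[0.7,0.086,0.02],[0,0,-0.78]],
    [[0.835,0.102,0.02],[0,0,-0.928]]
  ],
  "claw": 0.0
}}

```text
time: 31.93
tool_pos: [0.4751, -0.0077, 0.3546]
tcp_rot: [-1.131, -2.93, 0.001]
wrist_force: [0.3, 0.5, -0.0]
width: 0.496
grip_force: 0.0
```

Call:
{"fn": "play_rows", "kwargs": {
  "rows": [
    [[0.075,0.09,0],[0,0,-0.13]],
    [[0.15,0.185,0],[0,0,-0.265]],
    [[0.23,0.28,0],[0,0,-0.4]],
    [[0.305,0.375,0],[0,0,-0.53]],
    [[0.38,0.465,0],[0,0,-0.665]],
    [[0.455,0.56,0],[0,0,-0.8]],
    [[0.532,0.652,0],[0,0,-0.93]],
    [[0.532,0.652,0],[0,0,-0.93]],
    [[0.532,0.652,0],[0,0,-0.93]]
  ]
}}

```text
time: 32.68
tool_pos: [0.4869, 0.2025, 0.3543]
tcp_rot: [-0.013, -3.14, 0.001]
wrist_force: [0.2, -1.6, -0.2]
width: 0.499
grip_force: 0.0
```

Run:
```python
from h import *
from workcell import bot,cams
s=bot.read_state();print(s["time"],s["tool_pos"],s["wrist_force"],tooly(s))
chain(s,((.505,.405,.34),2.28),((.506,.4195,.177),2.28))
im=load(cams,"top","scene");cv2.imwrite("pics/t9.png",im["top"]);cv2.imwrite("pics/s9.png",im["scene"])
g=cv2.cvtColor(im["top"],cv2.COLOR_BGR2GRAY).astype(int)
for r in range(178,206): print(r,' '.join("%3d"%v for v in g[r,360:392]))
d=cv2.absdiff(cv2.imread("pics/t8.png"),im["top"]).max(2);print("mirror area diff",(d[178:205,408:458]>25).sum())
```

```text
32.6833 [0.48691806 0.20249166 0.35430635] [ 0.16638499 -1.56994483 -0.24756426] 1.5622441999818883
((0.505, 0.405, 0.34), 2.28) [-0.0655, 0.8107, 0.0564] [-0.0003, -0.0025, -0.9139]
((0.506, 0.4195, 0.177), 2.28) [-0.0408, 0.0414, 0.652] [0.0, -0.0, -0.0]
178 118 120 119 120 121 122 122 123 121 120 121 121 122 122 122 121 121 123 121 123 120 124 121 117 121 100  64  55  57  57  93 108
179 120 120 119 122 121 122 119 122 118 120 120 121 119 120 120 122 120 121 118 123 124 122 121 121 123  75  59  57  60  62 115 123
180 120 121 122 122 119 121 120 121 122 123 121 123 123 122 122 124 123 125 122 124 124 120 122 111  96  65  58  59  58  98 116 121
181 121 124 120 122 120 123 124 120 123 112 114 120 112 144 151 157 185 183 183 209 216 212 212 117  68  58  60  64  72 118 125 123
182 139 142 177 183 182 209 213 214 214 212 211 213 212 221 224 224 232 231 230 239 239 240 240 119  59  61  62  68 103 122 124 124
183 220 220 230 231 232 239 240 240 240 240 240 240 232 215 209 209 218 230 239 239 240 239 192  88  61  60  61 100 121 122 105 107
184 240 240 240 240 240 240 241 240 240 240 216 196
[... 2171 characters left out ...]
4 186 131 123 110 112
201 240 240 240 240 240 240 240 241 239 229 202 183 202 203 218 221 219 206 209 191 219 238 240 239 240 162 151 196 137 122 122 123
202 240 240 240 239 240 239 240 241 240 239 234 223 221 202 207 210 208 220 220 227 239 239 240 239 239 181 151 206 138 122 120 120
203 239 240 239 240 240 240 240 240 240 240 240 240 240 235 233 232 233 239 240 241 240 240 228 228 226 190 170 172 130 120 119 123
204 240 240 240 240 241 240 240 240 232 229 229 217 207 203 190 194 192 188 192 195 193 195 171 167 167 150 144 130 125 124 122 122
205 188 185 190 188 191 195 190 183 166 170 172 153 139 136 116 106 106 115 124 122 123 122 103 101 120 122 123 122 122 123 116 120
mirror area diff 0
```

The block's foot centre is at px (375.2,192.2) and the ring centre at about (374.5,192.7), so it is centred to about 2 mm. The mirrors have not moved. Now the selector.

Call:
{"fn": "play_rows", "kwargs": {
  "rows": [
    [[-0.01,0.11,0],[0,0,-0.12]],
    [[-0.02,0.23,0.01],[0,0,-0.26]],
    [[-0.03,0.35,0.02],[0,0,-0.4]],
    [[-0.04,0.47,0.03],[0,0,-0.53]],
    [[-0.05,0.59,0.04],[0,0,-0.67]],
    [[-0.06,0.71,0.05],[0,0,-0.8]],
    [[-0.066,0.811,0.056],[0,0,-0.914]],
    [[-0.066,0.811,0.056],[0,0,-0.914]],
    [[-0.066,0.811,0.056],[0,0,-0.914]],
    [[-0.066,0.811,0.056],[0,0,-0.914]]
  ]
}}

```text
time: 33.62
tool_pos: [0.5064, 0.4023, 0.3413]
tcp_rot: [1.084, -2.948, 0.002]
wrist_force: [-0.0, -1.5, -0.1]
width: 0.501
grip_force: 0.0
```

Run:
```python
from h import *
from workcell import bot,cams
s=bot.read_state();print(s["time"],s["tool_pos"],s["wrist_force"],tooly(s),s["width"]*85)
chain(s,((.506,.4195,.178),2.28))
```

```text
33.6167 [0.50643444 0.40233948 0.34133325] [-0.01591497 -1.50647897 -0.06897116] 2.2752898651632734 42.59700208405493
((0.506, 0.4195, 0.178), 2.28) [-0.0438, 0.0539, 0.6533] [-0.0009, -0.0012, -0.006]
```

Call:
{"fn": "play_rows", "kwargs": {
  "rows": [
    [[-0.044,0.054,0],[0,0,0]],
    [[-0.044,0.054,0],[0,0,0]],
    [[-0.044,0.054,0.12],[0,0,0]],
    [[-0.044,0.054,0.25],[0,0,0]],
    [[-0.044,0.054,0.38],[0,0,0]],
    [[-0.044,0.054,0.48],[0,0,0]],
    [[-0.044,0.054,0.55],[0,0,0]],
    [[-0.044,0.054,0.61],[0,0,0]],
    [[-0.044,0.054,0.65],[0,0,0]],
    [[-0.044,0.054,0.65],[0,0,0]]
  ]
}}

```text
time: 34.45
tool_pos: [0.5045, 0.4196, 0.1763]
tcp_rot: [1.085, -2.944, 0.002]
wrist_force: [0.6, -0.6, -0.5]
width: 0.498
grip_force: 0.0
```

Call:
{"fn": "play_rows", "kwargs": {
  "rows": [
    [[0,0,0],[0,0,0]],
    [[0,0,0],[0,0,0]],
    [[0,0,0],[0,0,0]],
    [[0,0,0],[0,0,0]],
    [[0,0,0],[0,0,0]],
    [[0,0,0],[0,0,0]]
  ],
  "claw": -1,
  "newtons": 40
}}

```text
time: 34.95
tool_pos: [0.5071, 0.4213, 0.1811]
tcp_rot: [-1.086, 2.944, -0.0]
wrist_force: [2.5, -4.1, 6.5]
width: 0.142
grip_force: 42.5
```

Run:
```python
from h import *
from workcell import bot,cams
s=bot.read_state();print(s["time"],s["tool_pos"],s["wrist_force"],s["torque"],tooly(s),s["width"]*85)
```

```text
34.95 [0.5070615  0.42130214 0.1811324 ] [ 2.4871841  -4.06516424  6.53206571] [-0.63604253 -0.31244283 -0.01745908] 2.2778270528369187 12.111603887409405
```

Call:
{"fn": "play_rows", "kwargs": {
  "rows": [
    [[0,0,0],[0,0,0.1]],
    [[0,0,0],[0,0,0.2]],
    [[0,0,0],[0,0,0.3]],
    [[0,0,0],[0,0,0.4]],
    [[0,0,0],[0,0,0.5]],
    [[0,0,0],[0,0,0.6]],
    [[0,0,0],[0,0,0.7]],
    [[0,0,0],[0,0,0.8]],
    [[0,0,0],[0,0,0.89]],
    [[0,0,0],[0,0,0.89]],
    [[0,0,0],[0,0,0.89]]
  ]
}}

```text
time: 35.87
tool_pos: [0.508, 0.419, 0.1811]
tcp_rot: [-0.012, 3.137, -0.005]
wrist_force: [4.3, -9.4, 7.1]
width: 0.141
grip_force: 42.7
```

Run:
```python
from h import *
from workcell import bot,cams
s=bot.read_state();print(s["time"],s["tool_pos"],s["wrist_force"],s["torque"],tooly(s),s["width"]*85)
```

```text
35.8667 [0.50797407 0.41904459 0.18111358] [ 4.28347566 -9.4232725   7.12743686] [-1.51192761 -0.78737193 -0.14731961] 1.5783187505684344 12.008450390448335
```

Call:
{"fn": "play_rows", "kwargs": {
  "rows": [
    [[0,0,0],[0,0,0]],
    [[0,0,0],[0,0,0]],
    [[0,0,0],[0,0,0]],
    [[0,0,0],[0,0,0]],
    [[0,0,-0.12],[0,0,0]],
    [[0,0,-0.26],[0,0,0]],
    [[0,0,-0.4],[0,0,0]],
    [[0,0,-0.6],[0,0,0]],
    [[0,0,-0.6],[0,0,0]],
    [[0,0,-0.6],[0,0,0]]
  ],
  "claw": 0.0
}}

```text
time: 36.7
tool_pos: [0.5071, 0.4233, 0.3352]
tcp_rot: [-0.014, 3.134, 0.01]
wrist_force: [1.0, 0.3, 0.8]
width: 0.501
grip_force: 0.0
```

Run:
```python
from h import *
from workcell import bot,cams
s=bot.read_state();print(s["time"],s["tool_pos"],s["wrist_force"])
im=load(cams,"top","scene");cv2.imwrite("pics/t10.png",im["top"]);cv2.imwrite("pics/s10.png",im["scene"])
g=cv2.cvtColor(im["top"],cv2.COLOR_BGR2GRAY).astype(int)
for r in range(163,190): print(r,' '.join("%3d"%v for v in g[r,168:202]))
d=cv2.absdiff(cv2.imread("pics/t9.png"),im["top"]).max(2);print("optics diff",(d[178:205,335:458]>25).sum())
```

```text
36.7 [0.50713229 0.42334243 0.33515325] [0.99585344 0.25313811 0.75505735]
163  91  80  90  69  53  42  48  55  53  56  59  66  68  72  73  69  86  82  85  93  95  86 104 104 123 118 116 129 145 146 151 148 157 162
164 132 102 128 100  79  45  46  43  46  48  47  49  46  47  69 161  93  98 101  65  56  57  62  64  72  76  73  90  89  90  96  96 117 118
165 151 112 149 112  85  55  46  48  50  48  46  52  52  52  63 160  90 119 122  68  53  52  53  47  50  50  49  52  55  82  65  60  94  87
166 155 114 148 112  84  50  46  48 160 115  58  48  50  46  51  85  59  86  87  60  54  71 162  81  48  54  50  51  62 132  86  55 101  82
167 112  96 111  89  70  50  45  48 166 116  59  49  67  51  47  48  52  49  51  51  51  64 160  93  71  55  55  55  58 113  73  55 106  80
168  70  65  76  64  51  48  46  49  94  73  51  46 133  70  47  45  47  49  51  51  51  53  86 109 149  77  50  53  51  59  52  61 109  78
169  79  63  78  63  53  45  47  48  43  48  48  69 157  82  42  41  44  52  54  50  48  53  52  86 126 107  77  53  53  53  50  65 106  75
170  62  54  66  56  42  42  45  46  48  49  
[... 2068 characters left out ...]
55  56  57  57  58  61  56  54  54  55  56  53  46  50  46  51  48  48  52  58  58  61  59  56  57  62  57  63 132  96  69  69
186 105 173  86  58  54  58  55  57  55  58  55  59  57  59  49  49  46  50  48  50  49  50  58  62  58  59  60  60  58  58 136  92  70  68
187 130 174  89  57  58  54  58  57  60  55  58  57  60  60  58  52  50  49  51  45  49  45  54  58  56  57  57  57  57  72 139  87  70  69
188  97 102  68  56  58  58  58  58  59  58  59  58  55  59  55  57  53  51  52  51  47  49  50  59  60  57 103 132  75  80 138  85  69  73
189 106 107  73  70  73  76  73  76  62  57  61  60  58  57  57  57  55  50  52  51  49  48  50  53  57  61 124 169  88  81 135  80  68  66
optics diff 0
```

The pointer line's centroid is now at px (179.7,170.6). That matches the two-dot position expected midway between the one-dot (176.1,171.2) and three-dot (182.9,172.0) readings. The optics have not moved and the gripper is clear, so I'm handing in.

```bash
python3 -c "
from workcell import bot
print(bot.finish_job())"
```

```text
the job is handed in; nothing more can be done
None
```

The job is handed in: both mirrors stand on the blocks' plate about 4 mm off ring centre, the one block present is within about 2 mm of a ring centre on the mirrors' plate after I put it back (it was knocked aside once), and the selector was at one dot throughout the handling and now reads two dots.

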